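# Shut and secure the knife chest with its pad bolt

### The job

Lower the lid of the wooden knife chest on to its rubber seal, hold it down against the seal while you push the pad bolt across into the keeper on the fixed end board, and swing the bolt's flat slotted handle down over the staple until it lies flat, ready for a padlock. Feel for the place where the slot drops over the staple and do not force the handle down on top of it. Leave the things standing round the chest alone.

Things in the scene. Friction and masses are not known exactly. Their poses are not given: they have to be found in the camera images.
- chest: Plywood chest, 260 (x) x 360 (y) x 100 mm high, heavy, does not move; knives lie inside. Origin: centre of its underside; x points away from its front, y to its left seen from the front, z up. Its top is of 15 mm boards, upper face 100 mm above the origin: fixed rear board (x 90 to 130 mm), fixed end board on the right (y -180 to -104 mm); the rest is the lid.
- keeper: Steel strap on the fixed end board that takes the bolt's end: 29 mm wide, 25 mm high, at chest x -85 mm, y -140 to -118 mm. Its origin and axes are those of the chest. With the lid pressed right down the bolt passes under it with 2 mm to spare above; with the lid riding on its seal the bolt's end butts against the strap.
- lid (a joint): Opening angle of the lid, rad: 0 right down, stops at 1.45. A 15 mm board, about 0.7 kg with its fittings, x -130 to 88, y -101 to 180 mm of the chest when shut; its front edge swings up and away from the robot. Stiff hinge (0.7 N m): above about 0.75 rad the lid stays where left, below that it may sink. The bolt, handle and staple sit on its outer face, so they move with it.
- seal (a joint): Squeeze of the rubber bulb seal on the front wall under the lid's edge, m: 0 free, -0.008 with the lid right down. Springy: 9 N as it is met, 12 N fully squeezed. Let go, the lid rides on it at about 0.037 rad and the bolt stands about 6.5 mm too high; some 15 N downward at the bolt hold the lid down. The bolted lid rides up to about 0.012 rad, with the bolt against the keeper.
- lid_hinge (a point): Point on the lid's hinge line, which runs along the chest's y at chest x 90 mm, z 100 mm (level with the lid's outer face); this point is at chest y 120 mm.
- lid_edge (a point): Point on the outer face of the lid at its free (front) edge, 220 mm from the hinge line, chest y 120 mm: a bare place, clear of the fittings, to push on.
- bolt (a joint): Travel of the bolt, m: 0 drawn back, 0.046 stop. Round steel bar, 14 mm thick, tapered to 10 mm over its last 4 mm, along the chest's y at chest x -85 mm, axis 12.5 mm above the lid face; positive travel goes to the chest's -y, into the keeper. It takes 2 N to move and stays where left. The handle's slot faces the staple at 0.040 (within 2 mm); the bolt can be pushed past that.
- bolt_tip (a point): Centre of the bolt's end face on the keeper side, on its axis; 92 mm to the chest's -y of the chest centre when the travel is 0, 132 mm at 0.040.
- handle (a joint): Angle of the handle about the bolt's axis, rad: 0 lies flat on the lid pointing to the chest's rear (+x) over the staple, pi/2 stands straight up from the lid, more leans to the front, stops at 2.6. Stays where left (stiff, 0.08 N m). With the slot out of line it comes to rest on the staple at about 0.3 to 0.45.
- handle_end (a point): Middle of the handle plate near its rounded end, 95 mm from the bolt's axis along the plate, in its mid plane. The handle is a flat steel plate, 30 mm wide (along the bolt), 4 mm thick, from 25 to 107 mm from the axis; flat, its mid plane lies 8.5 mm below the axis (4 mm above the lid). A cranked neck joins it to a 19 mm collar, 24 mm long, between two guide straps 25 mm high.
- handle_slot (a point): Middle of the slot in the handle plate, 63 mm from the bolt's axis; the slot is 9 mm wide (along the bolt) and 40 mm long (along the plate).
- staple: U-shaped staple of 5 mm round steel standing on the lid, 25 mm long over its legs (across the bolt, along chest x), 22 mm high above its 2 mm base plate. Origin: its foot, 63 mm behind the bolt's axis (towards the hinge), at chest y -15 mm; its z is normal to the lid.
- staple_top (a point): Middle of the staple's rounded top, 24 mm above the lid face.
- tape_roll: Roll of clear packing tape, 96 mm across, 48 mm high; a bystander. Origin: centre of its underside.
- spray: Spray bottle 258 mm high, 60 x 126 mm; a bystander. Origin: centre of its underside.
- carrot_loose: Loose carrot, 157 mm long, 47 mm thick; a bystander. Origin: centre of its underside.
- brass_weight: Round scale weight with a neck, 38 mm across, 40 mm high; a bystander. Origin: centre of its underside.

How it is judged:
On the way, in this order (a step that is already met when the one before it is completed fails the run):
1. the lid is lowered on to its seal, with the bolt still drawn back (value of joint lid below 0.06 rad and value of joint bolt below 0.02 m), for 0.2 s.
2. the lid is held down and the bolt reaches under the keeper (value of joint lid below 0.025 rad and value of joint bolt above 0.033 m), for 0.2 s.
At the end, for the whole second after the job is handed in: The lid is held shut on its seal (under 0.025 rad), the bolt stands under the keeper at 0.036 to 0.044 m, and the handle lies flat over the staple, within 0.08 rad, at rest and let go (value of joint lid below 0.025 rad and value of joint bolt between 0.036 and 0.044 m and value of joint handle below 0.08 rad and velocity of joint handle below 0.05 rad/s); the robot touches nothing.
It fails at once if the staple is loaded with more than 60 N (the handle forced down on it) (contact force between staple and anything else above 60 N).
It fails at once if the tape roll is moved by more than 20 mm (distance of tape_roll from where it was at the start of the episode above 0.02 m).
It fails at once if the spray is moved by more than 20 mm (distance of spray from where it was at the start of the episode above 0.02 m).
It fails at once if the carrot loose is moved by more than 20 mm (distance of carrot_loose from where it was at the start of the episode above 0.02 m).
It fails at once if the brass weight is moved by more than 20 mm (distance of brass_weight from where it was at the start of the episode above 0.02 m).
It also fails if it takes over 58 s, if anything falls off the work surface, if the arm or the gripper's body presses on something with over 40 N, if the wrist force passes 120 N, or if a joint passes its speed limit or range.

### The arm

A 6-joint arm with a two-finger parallel gripper is mounted at the origin on the work surface; the furniture and walls round the work are solid. World frame = base frame: x ahead of the robot, y to its left, z up, the work surface at z = 0. Lengths are in m, angles in rad, forces in N, time in s.
With the tool pointing down it reaches from about 0.375 to 0.925 m from the base axis. Payload 5.7 kg.
Tool frame: the origin (TCP) lies at the very end of the fingers, on their centre line; the grasp point (between the pads) lies 19 mm behind it; z points along the fingers, y is the line along which they close (so a half turn about z gives the same grasp; the last joint's range is limited). The gripper opens to 88 mm and grips with 3 to 60 N. Pads are 20 mm wide; open, the fingers measure 115 mm over their backs; the gripper's body (75 mm by 178 mm) begins 61 mm behind the grasp point.
Start: joints at [1.102, 0.359, 1.51, -0, 1.272, -0.115], TCP at [0.208, 0.563, 0.183] pointing down, gripper open.
Joint ranges: [-2.97, 2.97], [-1.01, 2.36], [0.21, 2.38], [-0.96, 4.11], [0.2, 2.71], [-2.98, 2.98]. Speed limits (rad/s): [2.39, 2.39, 3.14, 3.14, 3.14, 3.14].

### API

Orientations are given as a 3x3 rotation matrix whose columns are the frame's x, y, z axes.
In Python, from rig import ctrl gives the robot as it stands. The module is installed in compiled form; this text tells all that it offers.
- The arm moves only by the tool servo_tool, never from a script. Its argument "plan" is a list of rows, each an object of numbers: "dx", "dy", "dz": the shift along the tool's x, y, z in mm; "wx", "wy", "wz": the turn, a rotation vector about the tool's x, y, z in degrees; "hand": the closure in counts, from 0 (fully open) to 255 (shut). In form: [{"dx": .., "dy": .., "dz": .., "wx": .., "wy": .., "wz": .., "hand": ..}, ...]. A call has 1 to 10 rows; each row is the pose to reach, as a shift and turn from the pose commanded when the call began, along the tool's axes at that moment; what a row does not reach only later rows make up. A row lasts 1/12 s, in which the tool goes at most 41.7 mm and 7.16 degrees, less where a joint would pass 70% of its speed; a pose out of reach is approached as far as the arm can. A call with a gripper value outside its range is refused whole. The fingers move at their own pace and stop on an object; "squeeze" is the grip in N (left out, the last holds). Time passes only in rows, so rows that repeat a pose let the fingers close. It gives the time, the measured TCP pose, the force, the opening and the grip force at its end, in the units of the state.
- ctrl.sense(): the state, without advancing time (a new reading comes with each control period).
- ctrl.grab_frame(name): name is "side" or "top"; returns a dict with "pixels" (384x512x3 uint8, red, green, blue), "K" (3x3 intrinsics, pixels), "k1" (the pictures are not rectified: a ray, as slopes to the right and down, at radius r is drawn at 1 + k1 r^2 times it, then the intrinsics apply), "R" (3x3) and "t" (3): a world point X has camera coordinates R X + t. Camera axes: x right, y down, z forward; pixel columns grow to the right and rows downward; lengths in m; the calibration is good to about 2 mm. A picture is of the moment at which its call begins. There is no depth.
- ctrl.finish_job(): hands the job in; it is judged then, once.
The state is a dict: "t": time; "joints": joint angles; "qvel": joint speeds; "tau": joint torques, N m; "tool_pos": TCP position; "tcp_rot": TCP orientation; "contact_force": force on the tool from outside, world axes, zero at the start; "ft_torque": the same for the moment, N m; "grip_width": finger opening in m; "grasp_force": force on a finger pad.
Only numpy, scipy, OpenCV 4.12 (cv2) and the standard library are available. Lean on these libraries where they do the work, as an engineer would, in place of code of your own. Each camera call takes 0.05 s, during which the arm holds its last target. There are 200 camera calls.

## Working session

There is one attempt and no reset: what is moved stays moved. The work goes in short steps, Python scripts to look and compute and a tool call to move; the robot and the scene stay as the last step left them, time stands still between calls to the robot, and variables do not carry over. Pictures are saved under pics/ and viewed, at most 10 in all, crops included, and the job is handed in when it is done.

Besides the shell and the picture viewer there is one more tool, called after ">>>" as a command line: name --argument value ..., lists and objects as JSON in quotes. servo_tool: Moves the arm, as the interface text tells. Its arguments: {"type":"object","properties":{"plan":{"type":"array"},"squeeze":{"type":"number"}},"required":["plan"]}

```bash
mkdir -p pics; cat > h.py <<'E'
import numpy as np, cv2
from rig import ctrl
def grab(n,f):
    d=ctrl.grab_frame(n); cv2.imwrite(f,d["pixels"][:,:,::-1]); 
    np.savez(f[:-4]+'.npz',**{k:np.array(v) for k,v in d.items()}); return d
def load(f): return dict(np.load(f))
def proj(d,X):
    c=np.atleast_2d(X)@d["R"].T+d["t"]; s=c[:,:2]/c[:,2:]; s=s*(1+d["k1"]*(s**2).sum(1,keepdims=True))
    K=d["K"]; return np.c_[s[:,0]*K[0,0]+K[0,2],s[:,1]*K[1,1]+K[1,2]]
def ray(d,p):
    K=d["K"]; u=np.array([(p[0]-K[0,2])/K[0,0],(p[1]-K[1,2])/K[1,1]]); s=u.copy()
    for _ in range(30): s=u/(1+d["k1"]*(s@s))
    v=d["R"].T@np.r_[s,1]; return -d["R"].T@d["t"], v/np.linalg.norm(v)
def onz(d,p,z): o,v=ray(d,p); return o+v*(z-o[2])/v[2]
def tri(d1,p1,d2,p2):
    o,v=ray(d1,p1);q,w=ray(d2,p2); s=np.linalg.lstsq(np.c_[v,-w],q-o,rcond=None)[0]
    a,b=o+v*s[0],q+w*s[1]; return (a+b)/2,np.linalg.norm(a-b)
E
python3 - <<'E'
from h import *
for n in("side","top"):
    d=grab(n,f"pics/{n}0.png"); print(n,-d["R"].T@d["t"],d["R"][2],d["K"][0,0],d["k1"])
s=ctrl.sense(); print(s)
E
```

```text
side [0.1119515  1.18872049 0.59201355] [ 0.33591263 -0.86666598 -0.36885334] 453.2093175805618 0.0404987895587289
top [0.4099878  0.00361364 1.20465491] [ 0.14902804 -0.00937468 -0.98878853] 375.27918371001346 -0.029177460283339236
{'t': 0.1, 'joints': array([ 1.10188967e+00,  3.59439497e-01,  1.51133956e+00, -1.53228777e-05,
        1.27245932e+00, -1.15086675e-01]), 'qvel': array([ 1.26427353e-03, -1.05508570e-03, -1.67121795e-03,  2.22725546e-05,
       -3.21391741e-04, -6.67954414e-04]), 'tau': array([-4.42986147e-04, -5.16360998e+01, -2.71404845e+01,  6.74249302e-02,
        2.78475514e-02, -8.50560173e-05]), 'tool_pos': array([0.2075844 , 0.56221703, 0.18268396]), 'tcp_rot': array([[-9.38057501e-01,  3.46478846e-01, -7.30655787e-04],
       [ 3.46479573e-01,  9.38056358e-01, -1.47470767e-03],
       [ 1.74441293e-04, -1.63651790e-03, -9.99998646e-01]]), 'contact_force': array([ 0.75985325, -0.84404367,  0.39680478]), 'ft_torque': array([-0.02190454, -0.03135452, -0.00899485]), 'grasp_force': 0.0, 'grip_width': 0.08782181923539072}
```

View pics/side0.png

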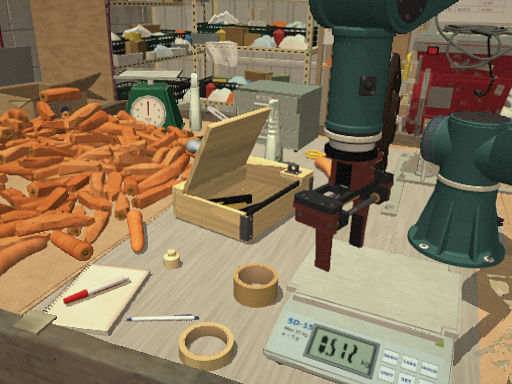

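View pics/top0.png

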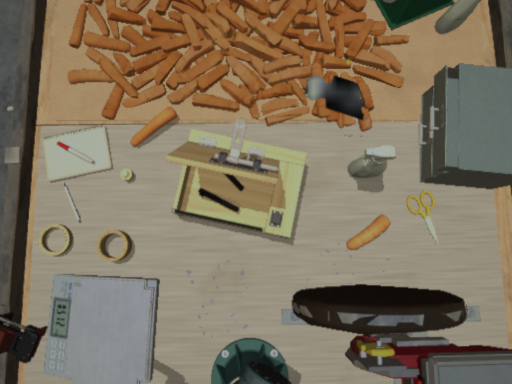

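The side view shows the open chest at (175-310, 110-235), with its lid standing up steeply. In the top view the chest lies at (172-307, 130-240), with the keeper at about (277,217) and the bolt and handle on the lid's outer face at about (245,155). I'll zoom in on both.

```bash
python3 - <<'E'
from h import *
a=cv2.imread("pics/top0.png")[115:250,160:320]; cv2.imwrite("pics/topc.png",cv2.resize(a,None,fx=5,fy=4.44 if 0 else 4.4,interpolation=cv2.INTER_CUBIC)[:594])
a=cv2.imread("pics/side0.png")[95:245,160:335]; cv2.imwrite("pics/sidec.png",cv2.resize(a,None,fx=4,fy=4,interpolation=cv2.INTER_CUBIC))
E
```

```text
(no output)
```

View pics/topc.png

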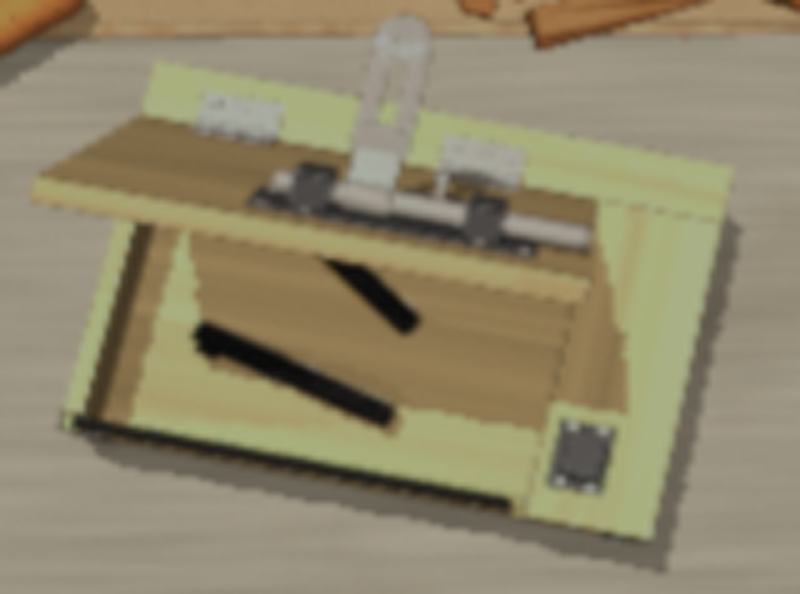

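View pics/sidec.png

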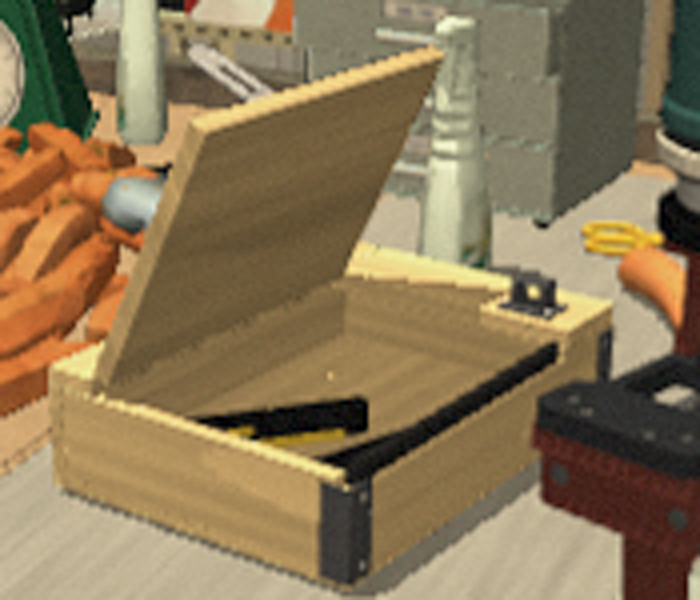

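The top crop shows the chest's upper-face corners (image pixels): rear-left (191,130), rear-right (306.6,153.6), front-right (290,237) and front-left (173,211.6). The handle sticks out rearward from the lid, with its end at about (240.5,121). The side crop shows the lid standing open, with its front edge corners at about (208,127) and (270,108).

```bash
cat >> h.py <<'E'
def chestpose(d,px):
    P=np.array([onz(d,p,.1)[:2] for p in px]); C=np.array([[.13,.18],[.13,-.18],[-.13,-.18],[-.13,.18]])
    A=C-C.mean(0);B=P-P.mean(0); th=np.arctan2((A[:,0]*B[:,1]-A[:,1]*B[:,0]).sum(),(A*B).sum())
    R=np.array([[np.cos(th),-np.sin(th)],[np.sin(th),np.cos(th)]]); return th,P.mean(0)-R@C.mean(0),P-(C@R.T+P.mean(0))
def W(th,o,p):
    p=np.atleast_2d(p); c,s=np.cos(th),np.sin(th); return np.c_[o[0]+c*p[:,0]-s*p[:,1],o[1]+s*p[:,0]+c*p[:,1],p[:,2]]
def lidpt(phi,a,y,h): # a from hinge to front, h above outer face ; chest coords
    return np.array([.09-a*np.cos(phi)+h*np.sin(phi),y,.1+a*np.sin(phi)+h*np.cos(phi)])
def hpt(phi,hd,r,y,off=-.0085): # handle point
    a=.175-r*np.cos(hd)+off*np.sin(hd)*0; 
    # rear dir = -a ; plate dir=(cos rear, sin up); mid-plane offset -8.5mm along plate normal
    a=.175-(r*np.cos(hd)-off*np.sin(hd)); h=.0125+r*np.sin(hd)+off*np.cos(hd); return lidpt(phi,a,y,h)
E
python3 - <<'E'
from h import *
from scipy.optimize import least_squares
d=load("pics/top0.npz"); s=load("pics/side0.npz")
th,o,r=chestpose(d,[(191,129.8),(306.6,153.6),(290,237),(173,211.6)]); print(th,o,r*1e3)
# side check: top corners
print(proj(s,W(th,o,[[-.13,.18,.1],[-.13,-.18,.1],[-.13,.18,0],[.13,.18,.1]])))
# side corner px of front-left vertical top (365/4+160,475/4+95)
for phi in (.9,1.0,1.1,1.2,1.3):
    c=lambda a,y,h:W(th,o,lidpt(phi,a,y,h))
    print(phi,"side",proj(s,np.r_[c(.22,.18,-.015),c(.22,-.101,-.015)]).round(1).tolist(),"top outer edge",proj(d,np.r_[c(.22,.18,0),c(.22,-.101,0),c(.175,-.092,.0125)]).round(1).tolist())
    for hd in (1.0,1.3,1.57,1.8,2.1): print('  ',hd,proj(d,W(th,o,hpt(phi,hd,.095,-.015+.04))).round(1),proj(s,W(th,o,hpt(phi,hd,.107,-.015+.04))).round(1))
E
```

```text
-0.2150964330193391 [0.58496816 0.02314121] [[-2.6019543   0.48875614]
 [-2.43430941  2.19337655]
 [ 2.43741729  3.04993818]
 [ 2.59884642 -5.73207087]]
[[248.72701701 208.66253726]
 [313.89308439 169.15732807]
 [247.99620452 243.43520229]
 [172.74299377 184.88732035]]
0.9 side [[226.2, 141.5], [283.9, 119.6]] top outer edge [[165.1, 175.0], [274.4, 197.8], [273.1, 184.1]]
   1.0 [[236.6 139.9]] [[215.6 124.8]]
   1.3 [[235.9 138.7]] [[217.  114.5]]
   1.57 [[234.7 140.4]] [[220.4 106.2]]
   1.8 [[233.3 144. ]] [[224.8 100.5]]
   2.1 [[231.  151.5]] [[232.4  95.3]]
1.0 side [[220.7, 134.9], [279.2, 114.1]] top outer edge [[165.7, 167.2], [276.2, 190.1], [274.4, 177.9]]
   1.0 [[237.8 134.7]] [[211.7 124.5]]
   1.3 [[237.4 132.2]] [[212.1 114. ]]
   1.57 [[236.4 132.8]] [[214.8 105.2]]
   1.8 [[235.1 135.4]] [[218.6  98.9]]
   2.1 [[233.  141.8]] [[225.4  92.7]]
1.1 side [[214.9, 128.8], [274.1, 109.1]] top outer edge [[166.6, 158.9], [278.0, 182.0], [275.9, 171.5]]
   1.0 [[238.9 129.7]] [[207.9 124.7]]
   1.3 [[238.8 126.1]] [[207.5 114. ]]
   1.57 [[238.  125.4]] [[209.3 105. ]]
   1.8 [[237. 127.]] [[212.4  98.1]]
   2.1 [[235.  132.2]] [[218.5  91. ]]
1.2 side [[208.7, 123.5], [268.7, 104.7]] top outer edge [[167.8, 150.3], [279.9, 173.5], [277.3, 164.8]]
   1.0 [[240.1 125.1]] [[204.2 125.4]]
   1.3 [[240.2 120.3]] [[203.  114.7]]
   1.57 [[239.7 118.5]] [[203.9 105.4]]
   1.8 [[238.8 119. ]] [[206.4  98.1]]
   2.1 [[237.1 122.9]] [[211.7  90.3]]
1.3 side [[202.4, 118.9], [263.0, 101.0]] top outer edge [[169.2, 141.5], [281.8, 164.7], [278.7, 158.1]]
   1.0 [[241.2 120.7]] [[200.8 126.6]]
   1.3 [[241.6 114.9]] [[198.7 116. ]]
   1.57 [[241.3 112. ]] [[198.9 106.5]]
   1.8 [[240.7 111.5]] [[200.6  98.9]]
   2.1 [[239.2 114. ]] [[205.   90.4]]
```

```bash
cat > fit.py <<'E'
from h import *
from scipy.optimize import least_squares
d=load("pics/top0.npz"); s=load("pics/side0.npz")
T=[((191,129.8),(.13,.18,.1)),((306.6,153.6),(.13,-.18,.1)),((290,237),(-.13,-.18,.1)),((173.2,211.8),(-.13,.18,.085)),((276.6,218.4),(-.085,-.129,.125))]
S=[((313,170.2),(-.13,-.18,.1)),((293.5,163.5),(-.085,-.129,.125)),((247.5,241),(-.13,.18,0))]
f=lambda v:np.concatenate([np.ravel(proj(c,W(v[0],v[1:],X))-p) for c,L in((d,T),(s,S)) for p,X in L])
r=least_squares(f,[-.2,.58,.02],loss="soft_l1"); th,o=r.x[0],r.x[1:]
E
python3 - <<'E'
from fit import *
print(r.x,f(r.x).reshape(-1,2).round(1).tolist())
for phi in (1.1,1.15,1.2,1.25):
    c=lambda a,y,h:W(th,o,lidpt(phi,a,y,h))
    print(phi,"side",proj(s,np.r_[c(.22,.18,-.015),c(.22,-.101,-.015)]).round(1).tolist(),"top",proj(d,np.r_[c(.22,.18,0),c(.22,-.101,-.015),c(.175,-.092,.0125)]).round(1).tolist())
    for hd in (1.0,1.2,1.4,1.57,1.8,2.1): print('  ',hd,proj(d,W(th,o,hpt(phi,hd,.107,-.015+.04))).round(1),proj(s,W(th,o,hpt(phi,hd,.107,-.015+.04))).round(1))
for n,p,z in(("tape",(114,246),.02),("weight",(127,174),.03),("carrot",(155,127),.03),("spray",(371,160),.1)): print(n,onz(d,p,z))
E
```

```text
[-0.21817305  0.5858894   0.02447117] [[-0.1, -1.3], [0.3, -0.9], [0.4, 0.7], [-1.7, 0.6], [0.4, 0.0], [0.6, -0.9], [-0.0, -0.3], [-0.3, 2.6]]
1.1 side [[214.1, 128.9], [273.7, 109.2]] top [[166.1, 158.3], [276.1, 187.4], [275.3, 171.2]]
   1.0 [[239.5 125.3]] [[207.5 124.8]]
   1.2 [[239.5 122.2]] [[206.9 117.6]]
   1.4 [[239.1 120.5]] [[207.5 110.6]]
   1.57 [[238.5 120.4]] [[208.8 105. ]]
   1.8 [[237.3 122.1]] [[211.9  98.1]]
   2.1 [[235. 128.]] [[218.   91.1]]
1.15 side [[211.1, 126.1], [271.1, 106.9]] top [[166.7, 154.0], [277.1, 183.3], [276.1, 167.9]]
   1.0 [[240.1 123. ]] [[205.6 125. ]]
   1.2 [[240.2 119.5]] [[204.8 117.9]]
   1.4 [[239.9 117.4]] [[205.  110.8]]
   1.57 [[239.4 116.8]] [[206.2 105.1]]
   1.8 [[238.3 118. ]] [[208.9  98. ]]
   2.1 [[236.1 123.1]] [[214.6  90.6]]
1.2 side [[208.0, 123.5], [268.3, 104.8]] top [[167.3, 149.7], [278.0, 179.1], [276.8, 164.6]]
   1.0 [[240.7 120.9]] [[203.8 125.4]]
   1.2 [[240.9 116.9]] [[202.7 118.3]]
   1.4 [[240.7 114.4]] [[202.7 111.2]]
   1.57 [[240.2 113.4]] [[203.5 105.4]]
   1.8 [[239.2 114. ]] [[206.   98.1]]
   2.1 [[237.2 118.3]] [[211.2  90.3]]
1.25 side [[204.8, 121.2], [265.5, 102.9]] top [[168.0, 145.3], [279.0, 174.8], [277.5, 161.2]]
   1.0 [[241.2 118.8]] [[202.1 126. ]]
   1.2 [[241.5 114.5]] [[200.7 118.9]]
   1.4 [[241.4 111.5]] [[200.4 111.7]]
   1.57 [[241.1 110.1]] [[201.  105.9]]
   1.8 [[240.2 110.1]] [[203.1  98.4]]
   2.1 [[238.4 113.7]] [[207.9  90.2]]
tape [0.39920522 0.41902981 0.02      ]
weight [0.62537205 0.38392598 0.03      ]
carrot [0.77955293 0.29935032 0.03      ]
spray [ 0.65017662 -0.37310126  0.1       ]
```

The top and side fits agree: lid about 1.15 rad, handle about 1.5 rad, and the chest at (0.586, 0.024) with yaw -0.218. The plan is to lower the lid with the closed fingers at chest y 150 mm, keeping the tool y axis along chest y.

```bash
cat >> fit.py <<'E'
np.set_printoptions(suppress=True,precision=4)
def chest(p): 
    c,s_=np.cos(th),np.sin(th); q=np.array(p[:2])-o; return np.array([c*q[0]+s_*q[1],-s_*q[0]+c*q[1],p[2]])
def rel(pts,st):  # chest points -> tool shifts mm
    return ((W(th,o,pts)-st["tool_pos"])@st["tcp_rot"]*1e3).round(0)
def yawerr(st):
    y=st["tcp_rot"][:,1]; return np.degrees(np.arctan2(y[1],y[0])-(th+np.pi/2))
E
python3 - <<'E'
from fit import *
st=ctrl.sense(); print("yaw err",yawerr(st))
g=lidpt(1.2,.205,.15,.02)+[.012,0,0]; print(g,W(th,o,g))
print(rel([[*chest(st["tool_pos"])[:2],.40],[g[0],.15,.40],g],st))
E
```

```text
yaw err -7.771729710039055
[0.0464 0.15   0.2983] [[0.6636 0.1609 0.2983]]
[[   0.   -0. -217.]
 [-567. -219. -217.]
 [-567. -219. -115.]]
```

>>> servo_tool --plan '[{"dz":-40,"hand":255,"wz":-2},{"dz":-80,"hand":255,"wz":-5},{"dz":-120,"hand":255,"wz":-7.7},{"dz":-160,"hand":255,"wz":-7.7},{"dz":-200,"hand":255,"wz":-7.7},{"dz":-217,"hand":255,"wz":-7.7},{"dz":-217,"hand":255,"wz":-7.7}]' --squeeze 50

```text
$.plan[0]: bad value
```

```bash
python3 - <<'E'
from fit import *
st=ctrl.sense(); print("yaw err",yawerr(st),st["tool_pos"],st["grip_width"])
g=lidpt(1.2,.205,.15,.02)+[.012,0,0]
print(rel([[g[0],.15,.40],g],st))
E
```

```text
yaw err -7.771729710039055 [0.2076 0.5622 0.1827] 0.08782181923539072
[[-567. -219. -217.]
 [-567. -219. -115.]]
```

>>> servo_tool --plan '[{"dx":0,"dy":0,"dz":-40,"wx":0,"wy":0,"wz":-2,"hand":255},{"dx":0,"dy":0,"dz":-80,"wx":0,"wy":0,"wz":-5,"hand":255},{"dx":0,"dy":0,"dz":-120,"wx":0,"wy":0,"wz":-7.8,"hand":255},{"dx":0,"dy":0,"dz":-160,"wx":0,"wy":0,"wz":-7.8,"hand":255},{"dx":0,"dy":0,"dz":-200,"wx":0,"wy":0,"wz":-7.8,"hand":255},{"dx":0,"dy":0,"dz":-217,"wx":0,"wy":0,"wz":-7.8,"hand":255},{"dx":0,"dy":0,"dz":-217,"wx":0,"wy":0,"wz":-7.8,"hand":255}]' --squeeze 50

```text
t: 0.68
tool_pos: [0.2088, 0.5648, 0.4058]
tcp_rot: [[-0.976, 0.216, 0.004], [0.216, 0.976, 0.008], [-0.002, 0.009, -1.0]]
contact_force: [-0.0, -0.0, -0.7]
grip_width: 0.0448
grasp_force: 0.0
```

```bash
python3 - <<'E'
from fit import *
st=ctrl.sense(); print("yaw err",yawerr(st),st["tool_pos"],st["grip_width"])
g=lidpt(1.2,.205,.15,.02)+[.012,0,0]
print(rel([[g[0],.15,.40],g],st))
E
```

```text
yaw err 0.034510635962551196 [0.2088 0.5648 0.4058] 0.0447960369610592
[[-531. -296.    4.]
 [-531. -297.  106.]]
```

>>> servo_tool --plan '[{"dx":-265,"dy":-148,"dz":0,"wx":0,"wy":0,"wz":0,"hand":255},{"dx":-265,"dy":-148,"dz":0,"wx":0,"wy":0,"wz":0,"hand":255},{"dx":-531,"dy":-296,"dz":0,"wx":0,"wy":0,"wz":0,"hand":255},{"dx":-531,"dy":-296,"dz":0,"wx":0,"wy":0,"wz":0,"hand":255},{"dx":-531,"dy":-296,"dz":0,"wx":0,"wy":0,"wz":0,"hand":255},{"dx":-531,"dy":-296,"dz":0,"wx":0,"wy":0,"wz":0,"hand":255},{"dx":-531,"dy":-296,"dz":0,"wx":0,"wy":0,"wz":0,"hand":255},{"dx":-531,"dy":-296,"dz":0,"wx":0,"wy":0,"wz":0,"hand":255},{"dx":-531,"dy":-296,"dz":0,"wx":0,"wy":0,"wz":0,"hand":255},{"dx":-531,"dy":-296,"dz":0,"wx":0,"wy":0,"wz":0,"hand":255}]'

```text
t: 1.52
tool_pos: [0.5199, 0.2841, 0.3985]
tcp_rot: [[-0.976, 0.216, -0.003], [0.216, 0.976, -0.001], [0.002, -0.002, -1.0]]
contact_force: [1.2, 1.1, -0.6]
grip_width: 0.0002
grasp_force: 0.0
```

```bash
python3 - <<'E'
from fit import *
st=ctrl.sense(); print("yaw err",yawerr(st),st["tool_pos"],st["grip_width"])
g=lidpt(1.2,.205,.15,.02)+[.012,0,0]
print(rel([[g[0],.15,.40],g],st))
E
```

```text
yaw err 0.02388745072249738 [0.5199 0.2841 0.3985] 0.00020573067548443634
[[-167.  -89.   -2.]
 [-167.  -89.  100.]]
```

>>> servo_tool --plan '[{"dx":-167,"dy":-89,"dz":0,"wx":0,"wy":0,"wz":0,"hand":255},{"dx":-167,"dy":-89,"dz":0,"wx":0,"wy":0,"wz":0,"hand":255},{"dx":-167,"dy":-89,"dz":0,"wx":0,"wy":0,"wz":0,"hand":255},{"dx":-167,"dy":-89,"dz":0,"wx":0,"wy":0,"wz":0,"hand":255},{"dx":-167,"dy":-89,"dz":0,"wx":0,"wy":0,"wz":0,"hand":255},{"dx":-167,"dy":-89,"dz":0,"wx":0,"wy":0,"wz":0,"hand":255},{"dx":-167,"dy":-89,"dz":0,"wx":0,"wy":0,"wz":0,"hand":255},{"dx":-167,"dy":-89,"dz":0,"wx":0,"wy":0,"wz":0,"hand":255}]'

```text
t: 2.18
tool_pos: [0.6623, 0.1635, 0.399]
tcp_rot: [[-0.976, 0.216, -0.003], [0.216, 0.976, 0.0], [0.003, -0.001, -1.0]]
contact_force: [0.6, -0.1, -0.2]
grip_width: 0.0005
grasp_force: 0.0
```

```bash
python3 - <<'E'
from fit import *
st=ctrl.sense(); print("yaw err",yawerr(st),st["tool_pos"],st["contact_force"])
g=lidpt(1.2,.205,.15,.02)+[.012,0,0]
print(rel([g],st))
print(rel([lidpt(p,.205,.15,.0)+[.012,0,0] for p in np.r_[1.2:0:-.1,.037]],st))
E
```

```text
yaw err 0.034369371393023054 [0.6623 0.1635 0.399 ] [ 0.6149 -0.0951 -0.19  ]
[[ -2.  -2. 101.]]
[[ 16.  -2. 108.]
 [ 35.  -2. 116.]
 [ 53.  -2. 127.]
 [ 70.  -2. 139.]
 [ 85.  -2. 152.]
 [ 99.  -2. 167.]
 [111.  -2. 184.]
 [122.  -2. 201.]
 [131.  -2. 219.]
 [138.  -2. 239.]
 [143.  -2. 259.]
 [146.  -2. 279.]
 [147.  -2. 292.]]
```

>>> servo_tool --plan '[{"dx":-2,"dy":-2,"dz":40,"wx":0,"wy":0,"wz":0,"hand":255},{"dx":-2,"dy":-2,"dz":80,"wx":0,"wy":0,"wz":0,"hand":255},{"dx":-2,"dy":-2,"dz":101,"wx":0,"wy":0,"wz":0,"hand":255},{"dx":-2,"dy":-2,"dz":101,"wx":0,"wy":0,"wz":0,"hand":255},{"dx":10,"dy":-2,"dz":105,"wx":0,"wy":0,"wz":0,"hand":255},{"dx":20,"dy":-2,"dz":109,"wx":0,"wy":0,"wz":0,"hand":255},{"dx":28,"dy":-2,"dz":112,"wx":0,"wy":0,"wz":0,"hand":255},{"dx":35,"dy":-2,"dz":116,"wx":0,"wy":0,"wz":0,"hand":255},{"dx":44,"dy":-2,"dz":121,"wx":0,"wy":0,"wz":0,"hand":255},{"dx":53,"dy":-2,"dz":127,"wx":0,"wy":0,"wz":0,"hand":255}]'

```text
t: 3.02
tool_pos: [0.611, 0.1734, 0.2748]
tcp_rot: [[-0.977, 0.215, 0.002], [0.215, 0.977, 0.0], [-0.002, 0.001, -1.0]]
contact_force: [0.3, 1.5, -0.2]
grip_width: 0.0006
grasp_force: 0.0
```

```bash
python3 - <<'E'
from fit import *
s1=grab("side","pics/side1.png"); a=cv2.imread("pics/side1.png")[70:260,150:400]
cv2.imwrite("pics/side1c.png",cv2.resize(a,None,fx=3,fy=3,interpolation=cv2.INTER_CUBIC)); print(ctrl.sense()["contact_force"])
for phi in (1.15,1.05,.95): print(phi,((proj(s,np.r_[[W(th,o,lidpt(phi,.22,y,-.015))[0] for y in(.18,-.101)]])-[150,70])*3).round().tolist())
E
```

```text
[-2.8192 -0.9528 -0.5489]
1.15 [[183.0, 168.0], [363.0, 111.0]]
1.05 [[201.0, 185.0], [379.0, 125.0]]
0.95 [[218.0, 205.0], [394.0, 141.0]]
```

View pics/side1c.png

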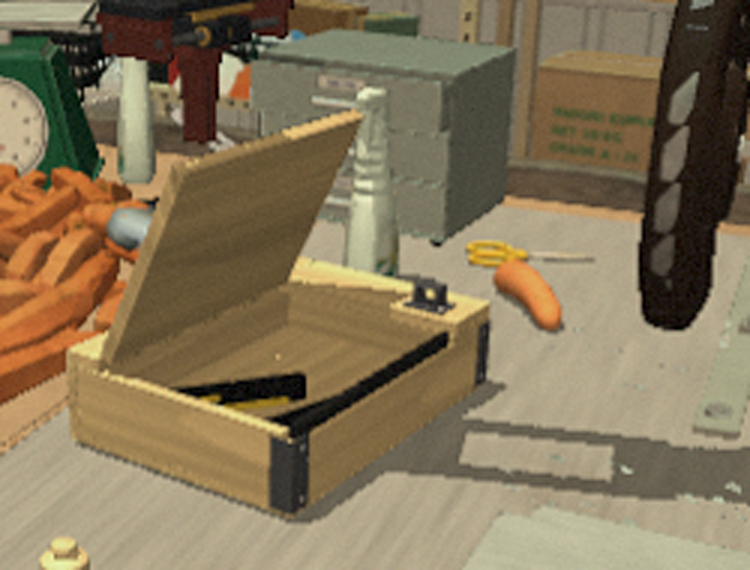

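```bash
python3 - <<'E'
from fit import *
s1=load("pics/side1.npz"); st=ctrl.sense(); print(st["tool_pos"],chest(st["tool_pos"]),(proj(s1,st["tool_pos"])-[150,70])*3, onz(d,(0,0),0)[:0])
E
```

```text
[0.6084 0.1737 0.2733] [-0.0103  0.1505  0.2733] [[202.4254 185.0321]] []
```

```bash
python3 - <<'E'
from fit import *
print(proj(s,[.2076,.5622,.1827]),proj(s,[.2076+.346*.044,.5622+.938*.044,.1827]))
grab("top","pics/top1.png"); a=cv2.imread("pics/top1.png")[60:260,130:330]
b=cv2.imread("pics/side1.png")[60:150,170:260]
m=cv2.resize(a,(580,580),interpolation=cv2.INTER_CUBIC)
cv2.imwrite("pics/top1c.png",m); st=ctrl.sense()
print(st["tool_pos"],st["contact_force"],(proj(d,st["tool_pos"])-[130,60])*2.9)
E
```

```text
[[337.289  276.4014]] [[321.7494 288.177 ]]
[0.6093 0.1734 0.2737] [ 0.5256  0.1262 -0.8488] [[143.1941 297.1143]]
```

View pics/top1c.png

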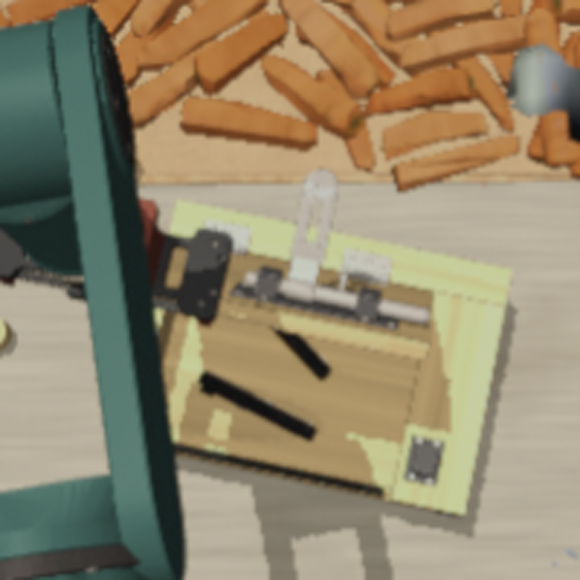

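```bash
python3 - <<'E'
from fit import *
a=cv2.imread("pics/side0.png")
for c in(320,325,358):print(c,[tuple(int(v) for v in a[r,c,::-1]) for r in range(240,296,4)])
b=cv2.imread("pics/side1.png")
print([tuple(int(v) for v in b[r,217,::-1]) for r in range(100,136,3)])
t0=np.array([.2076,.5622,.1827]);y=np.array([.346,.938,0])
for z in(0,.019,.03,.05,.08): print(z,proj(s,[t0+y*.044+[0,0,z],t0+y*.0575+[0,0,z],t0-y*.044+[0,0,z]]).round().tolist())
E
```

```text
320 [(66, 32, 21), (70, 34, 25), (69, 35, 25), (66, 28, 18), (70, 35, 29), (70, 36, 28), (73, 38, 32), (106, 89, 74), (199, 197, 164), (197, 196, 162), (205, 201, 169), (209, 205, 174), (207, 203, 171), (200, 199, 167)]
325 [(70, 37, 29), (67, 31, 23), (66, 29, 24), (66, 29, 19), (71, 40, 32), (70, 38, 28), (71, 37, 28), (72, 35, 30), (204, 202, 170), (199, 196, 164), (208, 205, 172), (200, 198, 167), (200, 197, 165), (201, 200, 167)]
358 [(20, 23, 19), (17, 21, 20), (180, 177, 149), (200, 198, 164), (206, 204, 172), (196, 194, 161), (201, 199, 168), (207, 203, 170), (204, 202, 169), (202, 199, 166), (205, 200, 169), (204, 201, 166), (200, 198, 167), (198, 196, 164)]
[(62, 32, 28), (63, 32, 24), (67, 32, 22), (72, 39, 29), (67, 28, 24), (71, 32, 24), (74, 60, 44), (80, 68, 54), (152, 125, 79), (102, 82, 51), (100, 80, 52), (110, 87, 57)]
0 [[322.0, 288.0], [317.0, 292.0], [352.0, 266.0]]
0.019 [[323.0, 278.0], [318.0, 281.0], [353.0, 256.0]]
0.03 [[323.0, 271.0], [318.0, 275.0], [353.0, 250.0]]
0.05 [[324.0, 260.0], [319.0, 263.0], [355.0, 239.0]]
0.08 [[326.0, 242.0], [321.0, 245.0], [357.0, 223.0]]
```

```bash
python3 - <<'E'
from fit import *
a=cv2.imread("pics/top0.png").astype(int)
st=ctrl.sense(); t0=np.array([.2076,.5622,.1827]);y0=np.array([.346,.938,0]);x0=np.array([-.938,.346,0])
for dz in(.08,.11,.14): print(dz,proj(d,[t0+[0,0,dz]+y0*b+x0*c for b in(.089,-.089) for c in(-.0375,.0375)]).round().tolist())
m=((a.max(2)<75)).astype(np.uint8); m[:300]=0;m[:,70:]=0
n,l,stt,cc=cv2.connectedComponentsWithStats(m); print([(stt[i].tolist(),cc[i].round().tolist()) for i in range(1,n) if stt[i,4]>60])
t=st["tool_pos"];R=st["tcp_rot"]
for dz in(.08,.11): print(dz,((proj(d,[t+[0,0,dz]+R[:,1]*-.089+R[:,0]*c for c in(-.0375,.0375)])-[130,60])*2.9).round().tolist())
E
```

```text
0.08 [[-9.0, 299.0], [-21.0, 329.0], [57.0, 325.0], [45.0, 356.0]]
0.11 [[-17.0, 301.0], [-30.0, 332.0], [50.0, 328.0], [38.0, 359.0]]
0.14 [[-26.0, 303.0], [-40.0, 335.0], [44.0, 331.0], [30.0, 364.0]]
[([0, 300, 47, 84, 2039], [17.0, 340.0])]
0.08 [[244.0, 254.0], [223.0, 344.0]]
0.11 [[241.0, 245.0], [219.0, 338.0]]
```

The side view shows the lid still at 1.15 rad and the fingers just above its edge (the tip drawn at about (200,142) in the crop, with the TCP predicted at (202,185)). In the top view the gripper body's end is at crop (232,232)-(212,322). Both fit a gripper about 29 mm higher than the reported TCP, so I'll aim 29 mm lower and check that by touch.

>>> servo_tool --plan '[{"dx":0,"dy":0,"dz":-25,"wx":0,"wy":0,"wz":0,"hand":255},{"dx":-10,"dy":0,"dz":-25,"wx":0,"wy":0,"wz":0,"hand":255},{"dx":-35,"dy":0,"dz":-25,"wx":0,"wy":0,"wz":0,"hand":255},{"dx":-60,"dy":0,"dz":-25,"wx":0,"wy":0,"wz":0,"hand":255},{"dx":-60,"dy":0,"dz":-25,"wx":0,"wy":0,"wz":0,"hand":255},{"dx":-60,"dy":0,"dz":-10,"wx":0,"wy":0,"wz":0,"hand":255},{"dx":-60,"dy":0,"dz":5,"wx":0,"wy":0,"wz":0,"hand":255},{"dx":-60,"dy":0,"dz":5,"wx":0,"wy":0,"wz":0,"hand":255},{"dx":-60,"dy":0,"dz":5,"wx":0,"wy":0,"wz":0,"hand":255}]'

```text
t: 3.87
tool_pos: [0.6694, 0.1596, 0.2677]
tcp_rot: [[-0.976, 0.216, -0.002], [0.216, 0.976, -0.0], [0.002, -0.001, -1.0]]
contact_force: [-0.7, -0.9, 1.1]
grip_width: 0.0005
grasp_force: 0.0
```

```bash
python3 - <<'E'
from fit import *
st=ctrl.sense(); print(st["t"],chest(st["tool_pos"]),st["contact_force"])
print(rel([lidpt(p,.205,.15,.0)+[.012,0,-.029] for p in np.r_[1.2:0:-.1,.037]],st))
E
```

```text
3.8667 [0.0523 0.15   0.2677] [-0.6529 -0.8923  1.0504]
[[ 25.   0.   6.]
 [ 43.   0.  14.]
 [ 61.   0.  24.]
 [ 78.   0.  36.]
 [ 93.   0.  50.]
 [107.   0.  65.]
 [119.   0.  81.]
 [130.   0.  99.]
 [139.   0. 117.]
 [146.   0. 136.]
 [151.   0. 156.]
 [154.   0. 176.]
 [155.   0. 189.]]
```

>>> servo_tool --plan '[{"dx":25,"dy":0,"dz":6,"wx":0,"wy":0,"wz":0,"hand":255},{"dx":35,"dy":0,"dz":10,"wx":0,"wy":0,"wz":0,"hand":255},{"dx":43,"dy":0,"dz":14,"wx":0,"wy":0,"wz":0,"hand":255},{"dx":52,"dy":0,"dz":19,"wx":0,"wy":0,"wz":0,"hand":255},{"dx":61,"dy":0,"dz":24,"wx":0,"wy":0,"wz":0,"hand":255},{"dx":70,"dy":0,"dz":30,"wx":0,"wy":0,"wz":0,"hand":255},{"dx":78,"dy":0,"dz":36,"wx":0,"wy":0,"wz":0,"hand":255},{"dx":78,"dy":0,"dz":36,"wx":0,"wy":0,"wz":0,"hand":255}]'

```text
t: 4.53
tool_pos: [0.5919, 0.1769, 0.2322]
tcp_rot: [[-0.977, 0.215, -0.001], [0.215, 0.977, -0.0], [0.001, -0.0, -1.0]]
contact_force: [-0.4, 0.3, -1.1]
grip_width: 0.0004
grasp_force: 0.0
```

```bash
python3 - <<'E'
from fit import *
st=ctrl.sense(); print(st["t"],chest(st["tool_pos"]),st["contact_force"])
s2=grab("side","pics/side2.png")
a=cv2.imread("pics/side2.png"); b=cv2.imread("pics/side1.png")
m=(cv2.absdiff(a,b).max(2)>40)[90:200,170:320]; ys,xs=np.nonzero(m); print(m.sum(),xs.min()+170,xs.max()+170,ys.min()+90,ys.max()+90)
cv2.imwrite("pics/side2c.png",cv2.resize(np.hstack([a[70:250,150:330]]),None,fx=3,fy=3,interpolation=cv2.INTER_CUBIC))
E
```

```text
4.5333 [-0.0271  0.1501  0.2322] [-0.3529  0.3496 -1.1174]
2754 184 288 90 196
```

View pics/side2c.png

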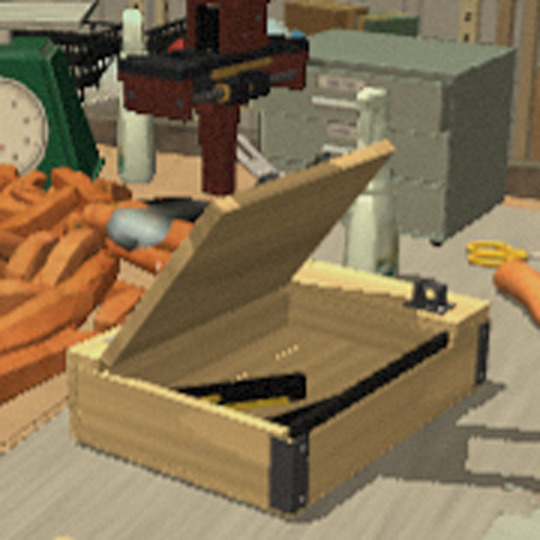

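The lid has followed the fingers to about 0.9 rad (its front-left corner is at crop (228,208)). I'll carry on along the arc.

>>> servo_tool --plan '[{"dx":8,"dy":0,"dz":7,"wx":0,"wy":0,"wz":0,"hand":255},{"dx":15,"dy":0,"dz":14,"wx":0,"wy":0,"wz":0,"hand":255},{"dx":22,"dy":0,"dz":21,"wx":0,"wy":0,"wz":0,"hand":255},{"dx":29,"dy":0,"dz":29,"wx":0,"wy":0,"wz":0,"hand":255},{"dx":35,"dy":0,"dz":37,"wx":0,"wy":0,"wz":0,"hand":255},{"dx":41,"dy":0,"dz":45,"wx":0,"wy":0,"wz":0,"hand":255},{"dx":47,"dy":0,"dz":54,"wx":0,"wy":0,"wz":0,"hand":255},{"dx":52,"dy":0,"dz":63,"wx":0,"wy":0,"wz":0,"hand":255},{"dx":57,"dy":0,"dz":72,"wx":0,"wy":0,"wz":0,"hand":255},{"dx":61,"dy":0,"dz":81,"wx":0,"wy":0,"wz":0,"hand":255}]'

```text
t: 5.42
tool_pos: [0.5331, 0.1898, 0.1504]
tcp_rot: [[-0.976, 0.216, -0.001], [0.216, 0.976, -0.0], [0.0, -0.0, -1.0]]
contact_force: [0.1, -0.6, -0.1]
grip_width: 0.0004
grasp_force: 0.0
```

>>> servo_tool --plan '[{"dx":4,"dy":0,"dz":9,"wx":0,"wy":0,"wz":0,"hand":255},{"dx":7,"dy":0,"dz":19,"wx":0,"wy":0,"wz":0,"hand":255},{"dx":10,"dy":0,"dz":29,"wx":0,"wy":0,"wz":0,"hand":255},{"dx":12,"dy":0,"dz":39,"wx":0,"wy":0,"wz":0,"hand":255},{"dx":14,"dy":0,"dz":49,"wx":0,"wy":0,"wz":0,"hand":255},{"dx":15,"dy":0,"dz":59,"wx":0,"wy":0,"wz":0,"hand":255},{"dx":15,"dy":0,"dz":65,"wx":0,"wy":0,"wz":0,"hand":255},{"dx":15,"dy":0,"dz":65,"wx":0,"wy":0,"wz":0,"hand":255}]'

```text
t: 6.08
tool_pos: [0.5182, 0.1926, 0.0848]
tcp_rot: [[-0.976, 0.216, -0.002], [0.216, 0.976, -0.001], [0.002, -0.001, -1.0]]
contact_force: [0.5, 0.2, -0.0]
grip_width: 0.0007
grasp_force: 0.0
```

```bash
python3 - <<'E'
from fit import *
st=ctrl.sense(); print(st["t"],chest(st["tool_pos"]),st["contact_force"])
E
```

```text
6.0833 [-0.1024  0.1495  0.0848] [ 0.4679  0.1757 -0.0076]
```

>>> servo_tool --plan '[{"dx":0,"dy":0,"dz":3,"wx":0,"wy":0,"wz":0,"hand":255},{"dx":0,"dy":0,"dz":6,"wx":0,"wy":0,"wz":0,"hand":255},{"dx":0,"dy":0,"dz":6,"wx":0,"wy":0,"wz":0,"hand":255}]'

```text
t: 6.33
tool_pos: [0.5195, 0.1929, 0.0803]
tcp_rot: [[-0.976, 0.216, 0.0], [0.216, 0.976, -0.0], [-0.0, -0.0, -1.0]]
contact_force: [0.5, -0.1, -0.5]
grip_width: 0.0005
grasp_force: 0.0
```

>>> servo_tool --plan '[{"dx":0,"dy":0,"dz":2,"wx":0,"wy":0,"wz":0,"hand":255},{"dx":0,"dy":0,"dz":4,"wx":0,"wy":0,"wz":0,"hand":255},{"dx":0,"dy":0,"dz":4,"wx":0,"wy":0,"wz":0,"hand":255}]'

```text
t: 6.58
tool_pos: [0.5192, 0.1929, 0.0763]
tcp_rot: [[-0.976, 0.216, -0.0], [0.216, 0.976, -0.0], [0.0, -0.0, -1.0]]
contact_force: [-0.0, -0.1, 0.2]
grip_width: 0.0005
grasp_force: 0.0
```

>>> servo_tool --plan '[{"dx":0,"dy":0,"dz":2,"wx":0,"wy":0,"wz":0,"hand":255},{"dx":0,"dy":0,"dz":3,"wx":0,"wy":0,"wz":0,"hand":255},{"dx":0,"dy":0,"dz":3,"wx":0,"wy":0,"wz":0,"hand":255}]'

```text
t: 6.83
tool_pos: [0.5191, 0.1929, 0.0732]
tcp_rot: [[-0.976, 0.216, -0.0], [0.216, 0.976, -0.0], [0.0, -0.0, -1.0]]
contact_force: [-0.6, 0.3, 0.2]
grip_width: 0.0006
grasp_force: 0.0
```

```bash
python3 - <<'E'
from fit import *
grab("side","pics/side3.png"); t3=grab("top","pics/top3.png")
st=ctrl.sense(); print(st["t"],chest(st["tool_pos"]),st["contact_force"])
a=cv2.imread("pics/side3.png")[100:260,150:330]; b=cv2.imread("pics/top3.png")[125:245,160:320]
a=cv2.resize(a,(450,400),interpolation=cv2.INTER_CUBIC); b=cv2.resize(b,None,fx=2.2,fy=2.2,interpolation=cv2.INTER_CUBIC); 
c=np.zeros((400,800,3),np.uint8); c[:,:450]=a; c[:b.shape[0],450:450+b.shape[1]]=b[:,:350]; cv2.imwrite("pics/v3.png",c)
E
```

```text
6.9333 [-0.1015  0.15    0.0734] [-0.1453 -0.9586  0.2903]
```

View pics/v3.png

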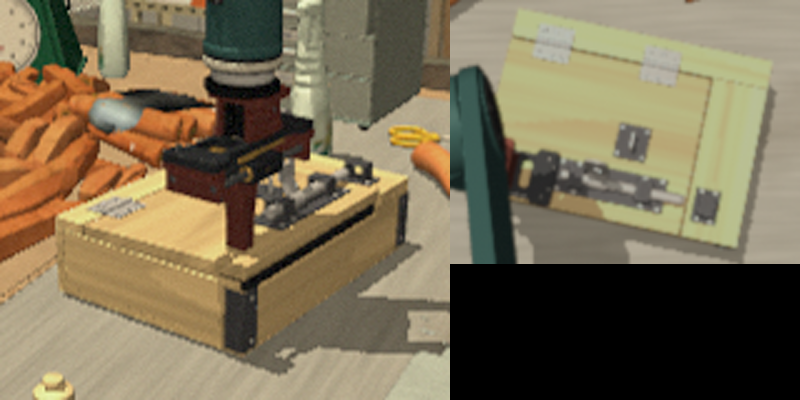

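The picture shows the lid down on its seal, with the fingertip just above it near the front-left (crop (240,250)). The handle is standing up and the staple is at (632,143) in the top part. I'll touch the lid to calibrate height.

>>> servo_tool --plan '[{"dx":0,"dy":0,"dz":2,"wx":0,"wy":0,"wz":0,"hand":255},{"dx":0,"dy":0,"dz":4,"wx":0,"wy":0,"wz":0,"hand":255},{"dx":0,"dy":0,"dz":4,"wx":0,"wy":0,"wz":0,"hand":255}]'

```text
t: 7.18
tool_pos: [0.519, 0.1929, 0.069]
tcp_rot: [[-0.976, 0.216, -0.001], [0.216, 0.976, -0.0], [0.001, -0.0, -1.0]]
contact_force: [-0.3, 0.1, 0.2]
grip_width: 0.0006
grasp_force: 0.0
```

>>> servo_tool --plan '[{"dx":0,"dy":0,"dz":2,"wx":0,"wy":0,"wz":0,"hand":255},{"dx":0,"dy":0,"dz":4,"wx":0,"wy":0,"wz":0,"hand":255},{"dx":0,"dy":0,"dz":4,"wx":0,"wy":0,"wz":0,"hand":255}]'

```text
t: 7.43
tool_pos: [0.5191, 0.1929, 0.0658]
tcp_rot: [[-0.976, 0.216, -0.0], [0.216, 0.976, -0.0], [0.0, -0.0, -1.0]]
contact_force: [-1.3, -1.6, 4.6]
grip_width: 0.0005
grasp_force: 2.5
```

```bash
python3 - <<'E'
from fit import *
s3=load("pics/side3.npz"); st=ctrl.sense(); print(st["contact_force"],chest(st["tool_pos"]))
t=np.array([.5191,.1929,.0734]);R=st["tcp_rot"]
for b in(.03,.041): print(b,proj(s3,[t+[0,0,b]+R[:,1]*yy+R[:,0]*xx for yy in(.0135,) for xx in(-.01,.01)]).round(1).tolist())
for b in(.029,.041):
  for h in(.08,.11,.13): print(b,h,proj(d,[t+[0,0,b+h]+R[:,1]*-.089+R[:,0]*c for c in(-.0375,.0375)]).round(1).tolist())
a=cv2.imread("pics/side3.png")
for r in(185,190,194,198,200,202,204): print(r,[int(v) for v in a[r,232:262,2]])
# handle prediction in side3/top3 at phi .037 for hd
for hd in(1.3,1.5,1.7): print(hd,[proj(c,W(th,o,hpt(.037,hd,rr,.025))).round(1).tolist() for c in(s,d) for rr in(.03,.107)])
print("staple",proj(d,W(th,o,lidpt(.037,.112,-.015,.024))),proj(d,W(th,o,lidpt(.037,.112,-.015,.0))),"tip",proj(d,W(th,o,lidpt(.037,.175,-.092,.0125))))
E
```

```text
[-1.328  -1.5816  4.56  ] [-0.1017  0.15    0.0658]
0.03 [[239.5, 201.6], [245.8, 203.5]]
0.041 [[239.5, 197.7], [245.8, 199.6]]
0.029 0.08 [[212.3, 195.2], [206.2, 222.1]]
0.029 0.11 [[211.3, 193.8], [205.0, 221.5]]
0.029 0.13 [[210.6, 192.9], [204.1, 221.1]]
0.041 0.08 [[211.9, 194.7], [205.7, 221.8]]
0.041 0.11 [[210.9, 193.3], [204.5, 221.2]]
0.041 0.13 [[210.1, 192.3], [203.6, 220.8]]
185 [224, 221, 215, 210, 207, 211, 213, 225, 120, 57, 66, 63, 67, 63, 70, 62, 62, 57, 55, 94, 178, 206, 151, 115, 122, 129, 126, 118, 101, 85]
190 [218, 217, 220, 224, 225, 227, 229, 236, 148, 66, 66, 66, 69, 69, 65, 61, 64, 52, 52, 118, 197, 196, 190, 155, 124, 82, 49, 48, 47, 59]
194 [224, 222, 222, 221, 226, 226, 230, 238, 156, 73, 66, 67, 66, 68, 69, 70, 64, 54, 55, 101, 140, 142, 141, 139, 142, 143, 143, 147, 146, 145]
198 [230, 229, 230, 229, 230, 232, 231, 235, 176, 110, 75, 69, 65, 65, 74, 71, 59, 58, 66, 123, 144, 146, 147, 150, 141, 141, 138, 134, 140, 147]
200 [230, 229, 230, 229, 229, 231, 231, 236, 214, 155, 139, 143, 136, 122, 116, 101, 112, 141, 148, 148, 144, 145, 141, 138, 138, 138, 144, 139, 134, 133]
202 [232, 231, 231, 231, 233, 208, 200, 152, 137, 136, 190, 156, 133, 191, 204, 201, 202, 206, 154, 134, 135, 133, 146, 138, 141, 128, 131, 131, 132, 125]
204 [170, 178, 189, 204, 156, 143, 146, 141, 141, 138, 134, 230, 238, 234, 235, 232, 230, 233, 233, 232, 206, 153, 131, 128, 130, 127, 126, 108, 96, 59]
1.3 [[[261.4, 169.7]], [[255.2, 143.3]], [[225.7, 200.5]], [[226.0, 189.0]]]
1.5 [[[263.1, 169.2]], [[261.4, 142.5]], [[225.2, 202.3]], [[224.2, 196.2]]]
1.7 [[[264.9, 169.1]], [[267.9, 143.3]], [[224.7, 204.3]], [[222.4, 204.1]]]
staple [[242.9405 188.5103]] [[242.9651 189.934 ]] tip [[264.3921 215.6872]]
```

The top view fits the model: staple predicted at (242.9,189), seen at (242.7,190). By touch, the true height is the reported height plus about 40 mm. Next is to rise, go over the handle and open the fingers.

>>> servo_tool --plan '[{"dx":0,"dy":0,"dz":-40,"wx":0,"wy":0,"wz":0,"hand":255},{"dx":0,"dy":0,"dz":-80,"wx":0,"wy":0,"wz":0,"hand":255},{"dx":0,"dy":0,"dz":-120,"wx":0,"wy":0,"wz":0,"hand":255},{"dx":0,"dy":0,"dz":-160,"wx":0,"wy":0,"wz":0,"hand":255},{"dx":-5,"dy":-20,"dz":-170,"wx":0,"wy":0,"wz":0,"hand":200},{"dx":-15,"dy":-60,"dz":-170,"wx":0,"wy":0,"wz":0,"hand":100},{"dx":-22,"dy":-95,"dz":-170,"wx":0,"wy":0,"wz":0,"hand":0},{"dx":-28,"dy":-128,"dz":-170,"wx":0,"wy":0,"wz":0,"hand":0},{"dx":-28,"dy":-128,"dz":-170,"wx":0,"wy":0,"wz":0,"hand":0},{"dx":-28,"dy":-128,"dz":-170,"wx":0,"wy":0,"wz":0,"hand":0}]'

```text
t: 8.27
tool_pos: [0.5189, 0.0606, 0.2354]
tcp_rot: [[-0.976, 0.219, -0.0], [0.219, 0.976, 0.0], [0.0, 0.0, -1.0]]
contact_force: [-0.2, 0.3, -0.2]
grip_width: 0.0371
grasp_force: 0.0
```

```bash
python3 - <<'E'
from fit import *
st=ctrl.sense(); print(st["t"],chest(st["tool_pos"]),st["contact_force"],st["grip_width"],yawerr(st))
s4=grab("side","pics/side4.png")
a=cv2.imread("pics/side4.png")[70:230,180:380]; cv2.imwrite("pics/v4.png",cv2.resize(a,None,fx=3.5,fy=3.5,interpolation=cv2.INTER_CUBIC))
t=st["tool_pos"];R=st["tcp_rot"]
print(((proj(s4,[t+[0,0,.04]+R[:,1]*.044+R[:,0]*x for x in(-.01,.01)])-[180,70])*3.5).round().tolist())
for hd in(1.4,1.55,1.7): print(hd,[((proj(s4,W(th,o,hpt(.037,hd,rr,.025)))-[180,70])*3.5).round().tolist() for rr in(.03,.107)])
E
```

```text
8.2667 [-0.0732  0.0208  0.2354] [-0.2165  0.3473 -0.22  ] 0.03714520714351694 -0.15909625878444822
[[257.0, 201.0], [279.0, 206.0]]
1.4 [[[288.0, 348.0]], [[274.0, 255.0]]]
1.55 [[[292.0, 347.0]], [[291.0, 254.0]]]
1.7 [[[297.0, 347.0]], [[308.0, 257.0]]]
```

View pics/v4.png

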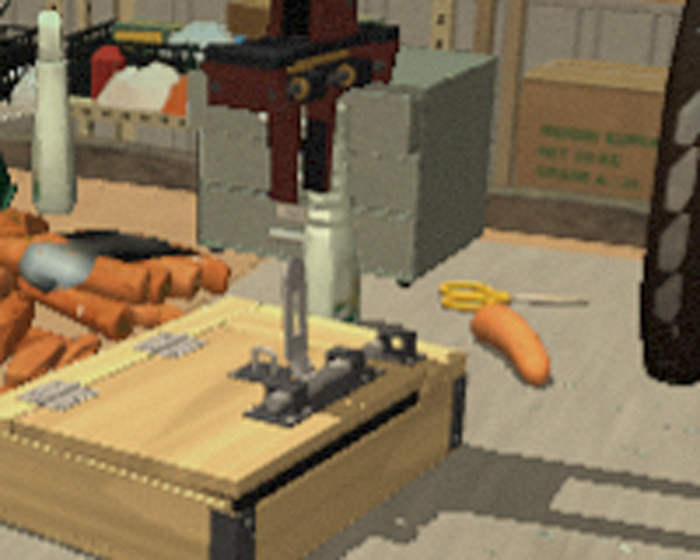

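The handle stands upright from (298,350) to its end at (295,258), so it is at about 1.57 rad, and the fingers are lined up above it. Descending with the fingers open.

>>> servo_tool --plan '[{"dx":0,"dy":0,"dz":0,"wx":0,"wy":0,"wz":0,"hand":0},{"dx":0,"dy":0,"dz":0,"wx":0,"wy":0,"wz":0,"hand":0},{"dx":0,"dy":0,"dz":0,"wx":0,"wy":0,"wz":0,"hand":0},{"dx":0,"dy":0,"dz":0,"wx":0,"wy":0,"wz":0,"hand":0},{"dx":0,"dy":0,"dz":30,"wx":0,"wy":0,"wz":0,"hand":0},{"dx":0,"dy":0,"dz":60,"wx":0,"wy":0,"wz":0,"hand":0},{"dx":0,"dy":0,"dz":90,"wx":0,"wy":0,"wz":0,"hand":0},{"dx":0,"dy":0,"dz":110,"wx":0,"wy":0,"wz":0,"hand":0},{"dx":0,"dy":0,"dz":120,"wx":0,"wy":0,"wz":0,"hand":0},{"dx":0,"dy":0,"dz":120,"wx":0,"wy":0,"wz":0,"hand":0}]'

```text
t: 9.15
tool_pos: [0.5171, 0.0623, 0.1133]
tcp_rot: [[-0.977, 0.215, -0.005], [0.215, 0.977, 0.0], [0.004, -0.001, -1.0]]
contact_force: [0.4, -0.3, 0.7]
grip_width: 0.0875
grasp_force: 0.0
```

>>> servo_tool --plan '[{"dx":0,"dy":0,"dz":0,"wx":0,"wy":0,"wz":0,"hand":120},{"dx":0,"dy":0,"dz":0,"wx":0,"wy":0,"wz":0,"hand":120},{"dx":0,"dy":0,"dz":0,"wx":0,"wy":0,"wz":0,"hand":140},{"dx":0,"dy":0,"dz":0,"wx":0,"wy":0,"wz":0,"hand":150},{"dx":0,"dy":0,"dz":0,"wx":0,"wy":0,"wz":0,"hand":160},{"dx":0,"dy":0,"dz":0,"wx":0,"wy":0,"wz":0,"hand":170},{"dx":0,"dy":0,"dz":0,"wx":0,"wy":0,"wz":0,"hand":180},{"dx":0,"dy":0,"dz":0,"wx":0,"wy":0,"wz":0,"hand":200},{"dx":0,"dy":0,"dz":0,"wx":0,"wy":0,"wz":0,"hand":255}]' --squeeze 8

```text
t: 9.9
tool_pos: [0.519, 0.0617, 0.1155]
tcp_rot: [[-0.976, 0.216, -0.0], [0.216, 0.976, -0.0], [-0.0, -0.0, -1.0]]
contact_force: [-0.5, -1.9, 2.1]
grip_width: 0.0313
grasp_force: 1.0
```

```bash
python3 - <<'E'
from fit import *
st=ctrl.sense(); print(st["t"],chest(st["tool_pos"]),st["contact_force"],st["grip_width"],st["grasp_force"])
E
```

```text
9.9 [-0.0734  0.0219  0.1155] [-0.5376 -1.8847  2.1294] 0.03126152687364249 1.0046012500424695
```

>>> servo_tool --plan '[{"dx":0,"dy":0,"dz":0,"wx":0,"wy":0,"wz":0,"hand":255},{"dx":0,"dy":0,"dz":0,"wx":0,"wy":0,"wz":0,"hand":255},{"dx":0,"dy":0,"dz":0,"wx":0,"wy":0,"wz":0,"hand":255},{"dx":0,"dy":0,"dz":2,"wx":0,"wy":0,"wz":0,"hand":255},{"dx":0,"dy":0,"dz":4,"wx":0,"wy":0,"wz":0,"hand":255},{"dx":0,"dy":0,"dz":4,"wx":0,"wy":0,"wz":0,"hand":255}]' --squeeze 60

```text
t: 10.4
tool_pos: [0.5187, 0.0618, 0.112]
tcp_rot: [[-0.976, 0.216, -0.0], [0.216, 0.976, -0.0], [0.0, -0.0, -1.0]]
contact_force: [-2.9, -1.2, 7.7]
grip_width: 0.0298
grasp_force: 60.0
```

```bash
python3 - <<'E'
from fit import *
st=ctrl.sense(); print(st["t"],chest(st["tool_pos"]),st["contact_force"],st["ft_torque"],st["grip_width"],st["grasp_force"])
E
```

```text
10.4 [-0.0736  0.0219  0.112 ] [-2.899  -1.1698  7.6838] [-0.1693  0.5665 -0.0152] 0.02978706070604927 60.002010986208916
```

>>> servo_tool --plan '[{"dx":0,"dy":0,"dz":2,"wx":0,"wy":0,"wz":0,"hand":255},{"dx":0,"dy":0,"dz":4,"wx":0,"wy":0,"wz":0,"hand":255},{"dx":0,"dy":0,"dz":4,"wx":0,"wy":0,"wz":0,"hand":255}]'

```text
t: 10.65
tool_pos: [0.5187, 0.0619, 0.1087]
tcp_rot: [[-0.976, 0.216, -0.0], [0.216, 0.976, -0.0], [0.0, -0.0, -1.0]]
contact_force: [-3.7, -1.2, 14.8]
grip_width: 0.0296
grasp_force: 60.0
```

```bash
python3 - <<'E'
from fit import *
st=ctrl.sense(); print(st["t"],chest(st["tool_pos"]),st["contact_force"],st["ft_torque"],st["grip_width"],st["grasp_force"])
E
```

```text
10.65 [-0.0737  0.022   0.1087] [-3.7271 -1.2392 14.798 ] [-0.1684  1.1111 -0.0636] 0.029561961587936083 60.00379431992769
```

>>> servo_tool --plan '[{"dx":0,"dy":0,"dz":1.5,"wx":0,"wy":0,"wz":0,"hand":255},{"dx":0,"dy":0,"dz":2,"wx":0,"wy":0,"wz":0,"hand":255},{"dx":0,"dy":0,"dz":2,"wx":0,"wy":0,"wz":0,"hand":255}]'

```text
t: 10.9
tool_pos: [0.519, 0.0621, 0.1084]
tcp_rot: [[-0.976, 0.216, 0.001], [0.216, 0.976, 0.0], [-0.001, 0.0, -1.0]]
contact_force: [-8.0, 0.2, 30.5]
grip_width: 0.0295
grasp_force: 60.0
```

```bash
python3 - <<'E'
from fit import *
st=ctrl.sense(); print(st["t"],chest(st["tool_pos"]),st["contact_force"],st["ft_torque"],st["grip_width"],st["grasp_force"])
E
```

```text
10.9 [-0.0734  0.0223  0.1084] [-7.984   0.1558 30.5392] [-0.0568  2.1519  0.002 ] 0.029518031688200882 60.008216835558414
```

>>> servo_tool --plan '[{"dx":0,"dy":-4,"dz":0,"wx":0,"wy":0,"wz":0,"hand":255},{"dx":0,"dy":-8,"dz":0,"wx":0,"wy":0,"wz":0,"hand":255},{"dx":0,"dy":-12,"dz":0,"wx":0,"wy":0,"wz":0,"hand":255},{"dx":0,"dy":-16,"dz":0,"wx":0,"wy":0,"wz":0,"hand":255},{"dx":0,"dy":-20,"dz":0,"wx":0,"wy":0,"wz":0,"hand":255}]'

```text
t: 11.32
tool_pos: [0.5149, 0.0435, 0.1084]
tcp_rot: [[-0.976, 0.216, 0.001], [0.216, 0.976, 0.002], [-0.001, 0.002, -1.0]]
contact_force: [-7.1, 3.9, 30.0]
grip_width: 0.0296
grasp_force: 60.0
```

```bash
python3 - <<'E'
from fit import *
st=ctrl.sense(); print(st["t"],chest(st["tool_pos"]),st["contact_force"],st["ft_torque"],st["grip_width"],st["grasp_force"])
E
```

```text
11.3167 [-0.0734  0.0032  0.1084] [-7.1383  3.8535 30.0348] [0.6172 2.0674 0.0223] 0.029625602530153835 60.00814441591501
```

Moving with about 4 N of drag. On to the staple's line, another 17-18 mm.

>>> servo_tool --plan '[{"dx":0,"dy":-4,"dz":0,"wx":0,"wy":0,"wz":0,"hand":255},{"dx":0,"dy":-8,"dz":0,"wx":0,"wy":0,"wz":0,"hand":255},{"dx":0,"dy":-12,"dz":0,"wx":0,"wy":0,"wz":0,"hand":255},{"dx":0,"dy":-15,"dz":0,"wx":0,"wy":0,"wz":0,"hand":255},{"dx":0,"dy":-18,"dz":0,"wx":0,"wy":0,"wz":0,"hand":255},{"dx":0,"dy":-18,"dz":0,"wx":0,"wy":0,"wz":0,"hand":255},{"dx":0,"dy":-18,"dz":0,"wx":0,"wy":0,"wz":0,"hand":255},{"dx":0,"dy":-18,"dz":0,"wx":0,"wy":0,"wz":0,"hand":255}]'

```text
t: 11.98
tool_pos: [0.5108, 0.0253, 0.1084]
tcp_rot: [[-0.976, 0.216, 0.001], [0.216, 0.976, 0.001], [-0.001, 0.001, -1.0]]
contact_force: [-8.1, 1.2, 30.8]
grip_width: 0.0293
grasp_force: 60.0
```

```bash
python3 - <<'E'
from fit import *
st=ctrl.sense(); print(st["t"],chest(st["tool_pos"]),st["contact_force"],st["ft_torque"],st["grip_width"],st["grasp_force"])
E
```

```text
11.9833 [-0.0735 -0.0154  0.1084] [-8.144   1.1971 30.8078] [ 0.2501  2.1325 -0.0654] 0.02927068864187729 60.00855043530464
```

The bolt is across. Unload, let go and back off up and to the left, so the slot and staple can be seen.

>>> servo_tool --plan '[{"dx":0,"dy":0,"dz":-2,"wx":0,"wy":0,"wz":0,"hand":255},{"dx":0,"dy":0,"dz":-3,"wx":0,"wy":0,"wz":0,"hand":255},{"dx":0,"dy":0,"dz":-3,"wx":0,"wy":0,"wz":0,"hand":100},{"dx":0,"dy":0,"dz":-3,"wx":0,"wy":0,"wz":0,"hand":100},{"dx":0,"dy":0,"dz":-3,"wx":0,"wy":0,"wz":0,"hand":100},{"dx":0,"dy":0,"dz":-3,"wx":0,"wy":0,"wz":0,"hand":100},{"dx":0,"dy":0,"dz":-3,"wx":0,"wy":0,"wz":0,"hand":100}]'

```text
t: 12.57
tool_pos: [0.5107, 0.0248, 0.1081]
tcp_rot: [[-0.976, 0.216, -0.001], [0.216, 0.976, -0.0], [0.0, -0.0, -1.0]]
contact_force: [-0.3, -0.4, 0.0]
grip_width: 0.0529
grasp_force: 0.0
```

>>> servo_tool --plan '[{"dx":0,"dy":0,"dz":-30,"wx":0,"wy":0,"wz":0,"hand":100},{"dx":0,"dy":0,"dz":-65,"wx":0,"wy":0,"wz":0,"hand":100},{"dx":0,"dy":0,"dz":-100,"wx":0,"wy":0,"wz":0,"hand":100},{"dx":15,"dy":0,"dz":-110,"wx":0,"wy":0,"wz":0,"hand":255},{"dx":35,"dy":30,"dz":-110,"wx":0,"wy":0,"wz":0,"hand":255},{"dx":35,"dy":70,"dz":-110,"wx":0,"wy":0,"wz":0,"hand":255},{"dx":35,"dy":110,"dz":-110,"wx":0,"wy":0,"wz":0,"hand":255},{"dx":35,"dy":150,"dz":-110,"wx":0,"wy":0,"wz":0,"hand":255},{"dx":35,"dy":190,"dz":-110,"wx":0,"wy":0,"wz":0,"hand":255},{"dx":35,"dy":190,"dz":-110,"wx":0,"wy":0,"wz":0,"hand":255}]'

```text
t: 13.4
tool_pos: [0.519, 0.2243, 0.2183]
tcp_rot: [[-0.977, 0.212, 0.002], [0.212, 0.977, 0.004], [-0.001, 0.004, -1.0]]
contact_force: [1.2, 0.3, -0.2]
grip_width: 0.0104
grasp_force: 0.0
```

```bash
python3 - <<'E'
from fit import *
st=ctrl.sense(); print(st["t"],chest(st["tool_pos"]),st["contact_force"],st["grip_width"])
t5=grab("top","pics/top5.png"); s5=grab("side","pics/side5.png")
x0,y0,k=205,165,8; a=cv2.imread("pics/top5.png")[y0:y0+70,x0:x0+80]; A=cv2.resize(a,None,fx=5,fy=5,interpolation=cv2.INTER_CUBIC)
b=cv2.imread("pics/side5.png")[130:200,225:305]; B=cv2.resize(b,None,fx=5,fy=5,interpolation=cv2.INTER_CUBIC)
cv2.imwrite("pics/v5.png",np.hstack([A,B]))
f=lambda c,X,off:((proj(c,W(th,o,X))-off)*5).round().tolist()
for nm,c,off in(("top",t5,[205,165]),("side",s5,[225-80,130])):
  print(nm,"staple",f(c,lidpt(.012,.112,-.015,.024),off),"foot",f(c,lidpt(.012,.112,-.015,0),off),"handle end",[f(c,hpt(.012,h,.107,-.015),off) for h in(1.4,1.5,1.6,1.7)],"r30",[f(c,hpt(.012,1.5,.03,-.015),off)],"tip@40",f(c,lidpt(.012,.175,-.132,.0125),off))
E
```

```text
13.4 [-0.1085  0.1806  0.2183] [ 1.2088  0.2936 -0.2351] 0.010433312344986675
top staple [[190.0, 119.0]] foot [[190.0, 125.0]] handle end [[[174.0, 160.0]], [[169.0, 178.0]], [[165.0, 198.0]], [[161.0, 218.0]]] r30 [[[170.0, 204.0]]] tip@40 [[364.0, 269.0]]
side staple [[554.0, 194.0]] foot [[553.0, 232.0]] handle end [[[609.0, 54.0]], [[625.0, 54.0]], [[641.0, 55.0]], [[657.0, 59.0]]] r30 [[[630.0, 184.0]]] tip@40 [[744.0, 180.0]]
```

View pics/v5.png

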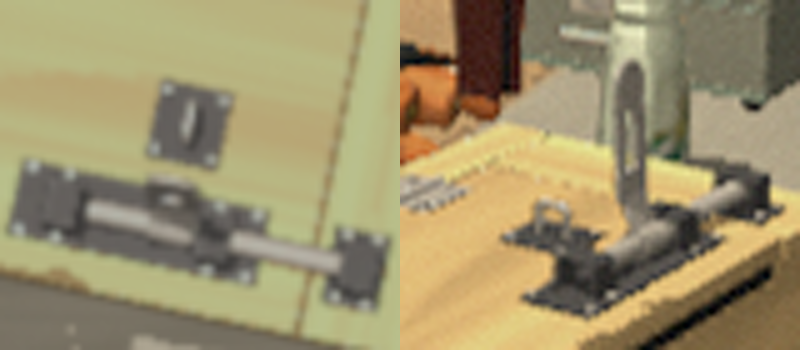

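The bolt lies in the keeper and the handle stands upright at about 1.55 rad: end at crop (172,190) in the top part, staple at (190,122). I'll measure the handle against the staple more finely, with numbers.

```bash
python3 - <<'E'
from fit import *
t5=load("pics/top5.npz"); g=t5["pixels"].astype(np.float32).mean(2)
ys=np.arange(.025,-.0501,-.0025)
def prof(xs,z):
    P=np.array([[x,y,z] for x in xs for y in ys]); p=proj(t5,W(th,o,P)).astype(np.float32)
    return cv2.remap(g,p[:,0].reshape(len(xs),-1),p[:,1].reshape(len(xs),-1),cv2.INTER_LINEAR)
print((ys*1e3).tolist())
for x in(-.090,-.085,-.08,-.076,-.072,-.068,-.064,-.06): print("h",x,prof([x],.218).round().astype(int)[0].tolist())
for x in(-.03,-.026,-.022,-.018,-.014): print("st",x,prof([x],.124).round().astype(int)[0].tolist())
for x in(-.04,-.0,): print("plate",x,prof([x],.104).round().astype(int)[0].tolist())
E
```

```text
[25.0, 22.500000000000004, 20.000000000000004, 17.500000000000004, 15.000000000000007, 12.500000000000007, 10.000000000000009, 7.50000000000001, 5.0000000000000115, 2.5000000000000124, 1.3877787807814457e-14, -2.499999999999985, -4.999999999999984, -7.499999999999986, -9.99999999999998, -12.499999999999977, -14.999999999999979, -17.499999999999982, -19.999999999999975, -22.49999999999997, -24.999999999999975, -27.499999999999975, -29.99999999999997, -32.499999999999964, -34.99999999999997, -37.49999999999997, -39.99999999999997, -42.499999999999964, -44.999999999999964, -47.499999999999964, -49.99999999999996]
h -0.09 [131, 166, 170, 169, 170, 172, 172, 170, 168, 169, 171, 171, 166, 154, 141, 135, 130, 131, 128, 125, 120, 112, 107, 96, 80, 67, 64, 63, 66, 71, 92]
h -0.085 [86, 109, 118, 121, 123, 123, 120, 119, 120, 121, 123, 120, 114, 106, 103, 101, 99, 97, 95, 95, 96, 96, 94, 88, 74, 67, 73, 82, 88, 91, 93]
h -0.08 [92, 95, 95, 95, 95, 96, 96, 96, 96, 96, 95, 92, 84, 78, 85, 103, 113, 113, 105, 91, 82, 79, 80, 84, 92, 95, 96, 106, 108, 99, 92]
h -0.076 [99, 98, 99, 99, 100, 100, 99
[... 1162 characters left out ...]
, 75, 82, 93, 94, 94, 102, 123, 144, 155, 157, 157, 157, 157]
st -0.018 [156, 156, 156, 156, 156, 155, 145, 121, 103, 95, 95, 95, 96, 102, 124, 146, 138, 83, 76, 87, 94, 95, 96, 103, 127, 147, 155, 156, 156, 156, 156]
st -0.014 [156, 156, 156, 156, 156, 154, 147, 126, 105, 96, 94, 95, 96, 100, 126, 143, 124, 89, 82, 93, 94, 95, 97, 105, 124, 147, 155, 156, 156, 156, 156]
plate -0.04 [166, 166, 166, 166, 166, 160, 149, 138, 143, 139, 110, 98, 99, 100, 97, 97, 95, 95, 96, 98, 103, 124, 137, 136, 139, 154, 164, 166, 166, 165, 165]
plate -0.0 [161, 160, 159, 159, 159, 155, 146, 137, 140, 134, 120, 108, 104, 104, 107, 109, 107, 104, 106, 110, 120, 132, 139, 138, 136, 151, 157, 159, 159, 158, 158]
```

Relative to the staple (centre y about -13.6 mm) the handle sits at about -17.3 mm, some 3.5 mm too far. That fits the bolt having started a few mm in. I'll regrip and draw it back 3.5 mm.

>>> servo_tool --plan '[{"dx":0,"dy":-40,"dz":0,"wx":0,"wy":0,"wz":0,"hand":100},{"dx":0,"dy":-80,"dz":0,"wx":0,"wy":0,"wz":0,"hand":100},{"dx":0,"dy":-120,"dz":0,"wx":0,"wy":0,"wz":0,"hand":100},{"dx":0,"dy":-160,"dz":0,"wx":0,"wy":0,"wz":0,"hand":100},{"dx":-15,"dy":-190,"dz":0,"wx":0,"wy":0,"wz":0,"hand":100},{"dx":-35,"dy":-190,"dz":0,"wx":0,"wy":0,"wz":0,"hand":100},{"dx":-35,"dy":-190,"dz":0,"wx":0,"wy":0,"wz":0,"hand":100},{"dx":-35,"dy":-190,"dz":0,"wx":0,"wy":0,"wz":0,"hand":100}]'

```text
t: 14.17
tool_pos: [0.5103, 0.0232, 0.2183]
tcp_rot: [[-0.976, 0.219, -0.001], [0.219, 0.976, -0.0], [0.001, -0.0, -1.0]]
contact_force: [-0.6, 0.4, 0.1]
grip_width: 0.0512
grasp_force: 0.0
```

```bash
python3 - <<'E'
from fit import *
st=ctrl.sense(); print(st["t"],chest(st["tool_pos"]),st["contact_force"],st["grip_width"],yawerr(st))
E
```

```text
14.1667 [-0.0735 -0.0176  0.2183] [-0.6146  0.4079  0.1068] 0.05117541610569571 -0.14237118418337985
```

>>> servo_tool --plan '[{"dx":0,"dy":0,"dz":35,"wx":0,"wy":0,"wz":0,"hand":100},{"dx":0,"dy":0,"dz":70,"wx":0,"wy":0,"wz":0,"hand":100},{"dx":0,"dy":0,"dz":100,"wx":0,"wy":0,"wz":0,"hand":100},{"dx":0,"dy":0,"dz":105,"wx":0,"wy":0,"wz":0,"hand":100},{"dx":0,"dy":0,"dz":105,"wx":0,"wy":0,"wz":0,"hand":255},{"dx":0,"dy":0,"dz":105,"wx":0,"wy":0,"wz":0,"hand":255},{"dx":0,"dy":0,"dz":105,"wx":0,"wy":0,"wz":0,"hand":255},{"dx":0,"dy":0,"dz":105,"wx":0,"wy":0,"wz":0,"hand":255},{"dx":0,"dy":0,"dz":105,"wx":0,"wy":0,"wz":0,"hand":255},{"dx":0,"dy":0,"dz":105,"wx":0,"wy":0,"wz":0,"hand":255}]' --squeeze 25

```text
t: 15.0
tool_pos: [0.5123, 0.0249, 0.1152]
tcp_rot: [[-0.976, 0.216, 0.003], [0.216, 0.976, -0.0], [-0.003, 0.001, -1.0]]
contact_force: [-0.3, 0.0, 7.4]
grip_width: 0.03
grasp_force: 25.0
```

```bash
python3 - <<'E'
from fit import *
st=ctrl.sense(); print(st["t"],chest(st["tool_pos"]),st["contact_force"],st["ft_torque"],st["grip_width"],st["grasp_force"])
E
```

```text
15.0 [-0.0719 -0.0155  0.1152] [-0.3172  0.0485  7.3819] [ 0.2072  0.0508 -0.0493] 0.02997514609177581 25.00072301365435
```

>>> servo_tool --plan '[{"dx":0,"dy":1,"dz":0,"wx":0,"wy":0,"wz":0,"hand":255},{"dx":0,"dy":2,"dz":0,"wx":0,"wy":0,"wz":0,"hand":255},{"dx":0,"dy":3,"dz":0,"wx":0,"wy":0,"wz":0,"hand":255},{"dx":0,"dy":4,"dz":0,"wx":0,"wy":0,"wz":0,"hand":255},{"dx":0,"dy":4,"dz":0,"wx":0,"wy":0,"wz":0,"hand":255}]'

```text
t: 15.42
tool_pos: [0.513, 0.0278, 0.1151]
tcp_rot: [[-0.976, 0.215, 0.003], [0.215, 0.977, -0.002], [-0.003, -0.001, -1.0]]
contact_force: [-1.0, -3.3, 7.4]
grip_width: 0.0296
grasp_force: 25.0
```

```bash
python3 - <<'E'
from fit import *
st=ctrl.sense(); print(st["t"],chest(st["tool_pos"]),st["contact_force"],st["ft_torque"],st["grip_width"],st["grasp_force"])
E
```

```text
15.4167 [-0.0719 -0.0126  0.1151] [-0.9915 -3.2847  7.4036] [-0.528   0.2234  0.0141] 0.02964689303364848 25.000813035294414
```

>>> servo_tool --plan '[{"dx":0,"dy":0.6,"dz":0,"wx":0,"wy":0,"wz":0,"hand":255},{"dx":0,"dy":0.6,"dz":0,"wx":0,"wy":0,"wz":0,"hand":255},{"dx":0,"dy":0,"dz":-1,"wx":0,"wy":0,"wz":0,"hand":100},{"dx":0,"dy":0,"dz":-1,"wx":0,"wy":0,"wz":0,"hand":100},{"dx":0,"dy":0,"dz":-1,"wx":0,"wy":0,"wz":0,"hand":100},{"dx":0,"dy":0,"dz":-1,"wx":0,"wy":0,"wz":0,"hand":100},{"dx":0,"dy":0,"dz":-35,"wx":0,"wy":0,"wz":0,"hand":100},{"dx":0,"dy":0,"dz":-70,"wx":0,"wy":0,"wz":0,"hand":100},{"dx":0,"dy":0,"dz":-105,"wx":0,"wy":0,"wz":0,"hand":100},{"dx":0,"dy":0,"dz":-105,"wx":0,"wy":0,"wz":0,"hand":100}]'

```text
t: 16.25
tool_pos: [0.516, 0.0285, 0.2249]
tcp_rot: [[-0.976, 0.216, 0.011], [0.216, 0.976, -0.001], [-0.011, 0.002, -1.0]]
contact_force: [1.0, 0.2, 0.2]
grip_width: 0.0537
grasp_force: 0.0
```

>>> servo_tool --plan '[{"dx":20,"dy":0,"dz":0,"wx":0,"wy":0,"wz":0,"hand":255},{"dx":38,"dy":0,"dz":0,"wx":0,"wy":0,"wz":0,"hand":255},{"dx":38,"dy":0,"dz":0,"wx":0,"wy":0,"wz":0,"hand":255},{"dx":38,"dy":0,"dz":0,"wx":0,"wy":0,"wz":0,"hand":255},{"dx":38,"dy":0,"dz":0,"wx":0,"wy":0,"wz":0,"hand":255},{"dx":38,"dy":0,"dz":0,"wx":0,"wy":0,"wz":0,"hand":255},{"dx":38,"dy":0,"dz":0,"wx":0,"wy":0,"wz":0,"hand":255},{"dx":38,"dy":0,"dz":0,"wx":0,"wy":0,"wz":0,"hand":255}]'

```text
t: 16.92
tool_pos: [0.4751, 0.0368, 0.2183]
tcp_rot: [[-0.976, 0.216, -0.0], [0.216, 0.976, -0.0], [0.0, -0.0, -1.0]]
contact_force: [0.5, -0.7, 0.5]
grip_width: 0.0031
grasp_force: 0.0
```

```bash
cat >> fit.py <<'E'
def swing(h,zo=.040,yy=-.012): # TCP (reported) chest target pushing the handle at angle h
    r=.092+.010*(1-h/1.57); u=np.array([np.cos(h),np.sin(h)]); n=np.array([-np.sin(h),np.cos(h)])
    c=np.array([-.085,.1146])+r*u-.0065*n; return np.array([c[0]-.010,yy,c[1]-zo])
E
python3 - <<'E'
from fit import *
st=ctrl.sense(); print(st["t"],chest(st["tool_pos"]),st["contact_force"],st["grip_width"],yawerr(st))
hs=np.r_[1.57:.59:-.1,.5:-.06:-.05]
for h,q in zip(hs,rel([swing(h) for h in hs],st)): print(round(h,2),q)
E
```

```text
16.9167 [-0.1108 -0.012   0.2183] [ 0.5134 -0.6895  0.5203] 0.003052581369038584 0.018895528175295148
1.57 [-22.  -0.  52.]
1.47 [-32.  -0.  52.]
1.37 [-41.  -0.  54.]
1.27 [-50.  -0.  56.]
1.17 [-59.  -0.  59.]
1.07 [-67.  -0.  63.]
0.97 [-75.  -0.  68.]
0.87 [-83.  -0.  74.]
0.77 [-90.  -0.  81.]
0.67 [-96.  -0.  88.]
0.5 [-106.   -0.  102.]
0.45 [-108.   -0.  106.]
0.4 [-110.   -0.  111.]
0.35 [-112.   -0.  116.]
0.3 [-113.   -0.  120.]
0.25 [-115.   -0.  125.]
0.2 [-116.   -0.  130.]
0.15 [-117.   -0.  135.]
0.1 [-117.   -0.  140.]
0.05 [-118.   -0.  145.]
0.0 [-118.   -0.  150.]
-0.05 [-118.   -0.  155.]
```

>>> servo_tool --plan '[{"dx":0,"dy":0,"dz":35,"wx":0,"wy":0,"wz":0,"hand":255},{"dx":0,"dy":0,"dz":52,"wx":0,"wy":0,"wz":0,"hand":255},{"dx":-10,"dy":0,"dz":52,"wx":0,"wy":0,"wz":0,"hand":255},{"dx":-22,"dy":0,"dz":52,"wx":0,"wy":0,"wz":0,"hand":255},{"dx":-32,"dy":0,"dz":52,"wx":0,"wy":0,"wz":0,"hand":255},{"dx":-41,"dy":0,"dz":54,"wx":0,"wy":0,"wz":0,"hand":255},{"dx":-50,"dy":0,"dz":56,"wx":0,"wy":0,"wz":0,"hand":255},{"dx":-50,"dy":0,"dz":56,"wx":0,"wy":0,"wz":0,"hand":255}]'

```text
t: 17.58
tool_pos: [0.5263, 0.0255, 0.1629]
tcp_rot: [[-0.976, 0.216, 0.002], [0.216, 0.976, -0.0], [-0.003, 0.0, -1.0]]
contact_force: [0.5, -0.2, 0.5]
grip_width: 0.0005
grasp_force: 0.0
```

```bash
python3 - <<'E'
from fit import *
st=ctrl.sense(); print(st["t"],chest(st["tool_pos"]),st["contact_force"],st["ft_torque"])
E
```

```text
17.5833 [-0.0584 -0.0119  0.1629] [ 0.4561 -0.2471  0.5461] [-0.009  -0.04   -0.0089]
```

>>> servo_tool --plan '[{"dx":-9,"dy":0,"dz":3,"wx":0,"wy":0,"wz":0,"hand":255},{"dx":-17,"dy":0,"dz":7,"wx":0,"wy":0,"wz":0,"hand":255},{"dx":-25,"dy":0,"dz":12,"wx":0,"wy":0,"wz":0,"hand":255},{"dx":-33,"dy":0,"dz":18,"wx":0,"wy":0,"wz":0,"hand":255},{"dx":-40,"dy":0,"dz":25,"wx":0,"wy":0,"wz":0,"hand":255},{"dx":-46,"dy":0,"dz":32,"wx":0,"wy":0,"wz":0,"hand":255},{"dx":-51,"dy":0,"dz":38,"wx":0,"wy":0,"wz":0,"hand":255},{"dx":-56,"dy":0,"dz":44,"wx":0,"wy":0,"wz":0,"hand":255},{"dx":-56,"dy":0,"dz":44,"wx":0,"wy":0,"wz":0,"hand":255}]'

```text
t: 18.33
tool_pos: [0.5784, 0.0138, 0.117]
tcp_rot: [[-0.976, 0.216, -0.001], [0.216, 0.976, -0.0], [0.001, -0.0, -1.0]]
contact_force: [0.0, -0.3, 0.0]
grip_width: 0.0006
grasp_force: 0.0
```

```bash
python3 - <<'E'
from fit import *
s6=grab("side","pics/side6.png"); st=ctrl.sense(); print(st["t"],chest(st["tool_pos"]),st["contact_force"],st["ft_torque"])
a=load("pics/side5.npz")["pixels"].astype(int).mean(2); b=s6["pixels"].astype(int).mean(2)
# old upright handle line on side5: is it still there?
for r in(.05,.07,.09):
    p=proj(s6,W(th,o,hpt(.012,1.55,r,-.014)))[0].round().astype(int); print(r,p,a[p[1],p[0]-6:p[0]+7].astype(int),b[p[1],p[0]-6:p[0]+7].astype(int))
E
```

```text
18.3833 [-0.0053 -0.012   0.1176] [-0.2331 -0.0041  0.3823] [0.0306 0.0192 0.0527]
0.05 [271 160] [197 201 162 119  92 130 140 109  89  92 105 108 117] [197 198 197 181 184 186 182 170 165 137 112 105 114]
0.07 [271 154] [135 161 151 120  90 145 124  95  89 131 128 119 123] [137 164 171 170 173 176 179 170 168 146 125 120 121]
0.09 [271 147] [128 148 155 116  89  93  91  85 104 160 148 119 114] [129 152 175 181 182 186 182 179 180 173 142 121 119]
```

>>> servo_tool --plan '[{"dx":-1,"dy":0,"dz":3,"wx":0,"wy":0,"wz":0,"hand":255},{"dx":-1,"dy":0,"dz":3,"wx":0,"wy":0,"wz":0,"hand":255}]'

```text
t: 18.55
tool_pos: [0.5791, 0.0138, 0.1154]
tcp_rot: [[-0.976, 0.216, 0.0], [0.216, 0.976, -0.0], [-0.0, -0.0, -1.0]]
contact_force: [-0.4, -1.0, 0.6]
grip_width: 0.0006
grasp_force: 0.0
```

>>> servo_tool --plan '[{"dx":-1,"dy":0,"dz":2.5,"wx":0,"wy":0,"wz":0,"hand":255},{"dx":-1,"dy":0,"dz":2.5,"wx":0,"wy":0,"wz":0,"hand":255}]'

```text
t: 18.72
tool_pos: [0.58, 0.0136, 0.1129]
tcp_rot: [[-0.976, 0.216, 0.0], [0.216, 0.976, -0.0], [-0.0, -0.0, -1.0]]
contact_force: [-0.6, 0.2, 0.1]
grip_width: 0.0006
grasp_force: 0.1
```

>>> servo_tool --plan '[{"dx":-1,"dy":0,"dz":2.5,"wx":0,"wy":0,"wz":0,"hand":255},{"dx":-1,"dy":0,"dz":2.5,"wx":0,"wy":0,"wz":0,"hand":255}]'

```text
t: 18.88
tool_pos: [0.581, 0.0134, 0.1103]
tcp_rot: [[-0.976, 0.216, 0.0], [0.216, 0.976, -0.0], [-0.0, -0.0, -1.0]]
contact_force: [-0.1, 0.1, 0.5]
grip_width: 0.0005
grasp_force: 0.2
```

>>> servo_tool --plan '[{"dx":-1,"dy":0,"dz":2,"wx":0,"wy":0,"wz":0,"hand":255},{"dx":-1,"dy":0,"dz":2,"wx":0,"wy":0,"wz":0,"hand":255}]'

```text
t: 19.05
tool_pos: [0.5819, 0.0132, 0.1082]
tcp_rot: [[-0.976, 0.216, -0.0], [0.216, 0.976, -0.0], [0.0, -0.0, -1.0]]
contact_force: [-0.6, -0.9, -0.4]
grip_width: 0.0006
grasp_force: 0.2
```

>>> servo_tool --plan '[{"dx":-1,"dy":0,"dz":2,"wx":0,"wy":0,"wz":0,"hand":255},{"dx":-1,"dy":0,"dz":2,"wx":0,"wy":0,"wz":0,"hand":255}]'

```text
t: 19.22
tool_pos: [0.5829, 0.0129, 0.1062]
tcp_rot: [[-0.976, 0.216, -0.0], [0.216, 0.976, -0.0], [0.0, -0.0, -1.0]]
contact_force: [-0.1, 0.8, -0.0]
grip_width: 0.0001
grasp_force: 0.2
```

>>> servo_tool --plan '[{"dx":-0.5,"dy":0,"dz":2,"wx":0,"wy":0,"wz":0,"hand":255},{"dx":-0.5,"dy":0,"dz":2,"wx":0,"wy":0,"wz":0,"hand":255}]'

```text
t: 19.38
tool_pos: [0.5834, 0.0128, 0.1042]
tcp_rot: [[-0.976, 0.216, -0.0], [0.216, 0.976, -0.0], [0.0, -0.0, -1.0]]
contact_force: [0.5, 0.3, -0.6]
grip_width: 0.0004
grasp_force: 0.1
```

>>> servo_tool --plan '[{"dx":-0.5,"dy":0,"dz":2,"wx":0,"wy":0,"wz":0,"hand":255},{"dx":-0.5,"dy":0,"dz":2,"wx":0,"wy":0,"wz":0,"hand":255}]'

```text
t: 19.55
tool_pos: [0.5839, 0.0127, 0.1022]
tcp_rot: [[-0.976, 0.216, -0.0], [0.216, 0.976, -0.0], [0.0, -0.0, -1.0]]
contact_force: [-0.3, 0.5, 0.6]
grip_width: 0.0007
grasp_force: 0.1
```

>>> servo_tool --plan '[{"dx":-0.5,"dy":0,"dz":2,"wx":0,"wy":0,"wz":0,"hand":255},{"dx":-0.5,"dy":0,"dz":2,"wx":0,"wy":0,"wz":0,"hand":255}]'

```text
t: 19.72
tool_pos: [0.5844, 0.0126, 0.1002]
tcp_rot: [[-0.976, 0.216, -0.0], [0.216, 0.976, -0.0], [0.0, -0.0, -1.0]]
contact_force: [0.1, -0.2, 0.1]
grip_width: 0.0002
grasp_force: 0.2
```

>>> servo_tool --plan '[{"dx":-0.5,"dy":0,"dz":2,"wx":0,"wy":0,"wz":0,"hand":255},{"dx":-0.5,"dy":0,"dz":2,"wx":0,"wy":0,"wz":0,"hand":255}]'

```text
t: 19.88
tool_pos: [0.5848, 0.0125, 0.0982]
tcp_rot: [[-0.976, 0.216, -0.0], [0.216, 0.976, -0.0], [0.0, -0.0, -1.0]]
contact_force: [0.3, 0.0, 1.0]
grip_width: 0.0008
grasp_force: 0.2
```

>>> servo_tool --plan '[{"dx":-0.5,"dy":0,"dz":2,"wx":0,"wy":0,"wz":0,"hand":255},{"dx":-0.5,"dy":0,"dz":2,"wx":0,"wy":0,"wz":0,"hand":255}]'

```text
t: 20.05
tool_pos: [0.5853, 0.0124, 0.0961]
tcp_rot: [[-0.976, 0.216, -0.0], [0.216, 0.976, -0.0], [0.0, -0.0, -1.0]]
contact_force: [-0.9, 0.5, 1.4]
grip_width: 0.0006
grasp_force: 0.2
```

>>> servo_tool --plan '[{"dx":-0.5,"dy":0,"dz":2,"wx":0,"wy":0,"wz":0,"hand":255},{"dx":-0.5,"dy":0,"dz":2,"wx":0,"wy":0,"wz":0,"hand":255}]'

```text
t: 20.22
tool_pos: [0.5857, 0.0123, 0.0941]
tcp_rot: [[-0.976, 0.216, -0.0], [0.216, 0.976, -0.0], [0.0, -0.0, -1.0]]
contact_force: [0.6, 0.4, 0.6]
grip_width: 0.0008
grasp_force: 0.2
```

>>> servo_tool --plan '[{"dx":0,"dy":0,"dz":2,"wx":0,"wy":0,"wz":0,"hand":255},{"dx":0,"dy":0,"dz":2,"wx":0,"wy":0,"wz":0,"hand":255}]'

```text
t: 20.38
tool_pos: [0.5858, 0.0123, 0.0922]
tcp_rot: [[-0.976, 0.216, -0.0], [0.216, 0.976, -0.0], [0.0, -0.0, -1.0]]
contact_force: [1.0, 0.2, 0.4]
grip_width: 0.0006
grasp_force: 0.1
```

>>> servo_tool --plan '[{"dx":0,"dy":0,"dz":2,"wx":0,"wy":0,"wz":0,"hand":255},{"dx":0,"dy":0,"dz":2,"wx":0,"wy":0,"wz":0,"hand":255}]'

```text
t: 20.55
tool_pos: [0.5857, 0.0123, 0.0902]
tcp_rot: [[-0.976, 0.216, -0.0], [0.216, 0.976, -0.0], [0.0, -0.0, -1.0]]
contact_force: [0.4, 0.3, -0.4]
grip_width: 0.0006
grasp_force: 0.2
```

>>> servo_tool --plan '[{"dx":0,"dy":0,"dz":2,"wx":0,"wy":0,"wz":0,"hand":255},{"dx":0,"dy":0,"dz":2,"wx":0,"wy":0,"wz":0,"hand":255}]'

```text
t: 20.72
tool_pos: [0.5857, 0.0123, 0.0882]
tcp_rot: [[-0.976, 0.216, -0.0], [0.216, 0.976, -0.0], [0.0, -0.0, -1.0]]
contact_force: [-0.5, -0.6, 0.6]
grip_width: -0.0001
grasp_force: 0.2
```

>>> servo_tool --plan '[{"dx":0,"dy":0,"dz":2,"wx":0,"wy":0,"wz":0,"hand":255},{"dx":0,"dy":0,"dz":2,"wx":0,"wy":0,"wz":0,"hand":255}]'

```text
t: 20.88
tool_pos: [0.5857, 0.0123, 0.0861]
tcp_rot: [[-0.976, 0.216, -0.0], [0.216, 0.976, -0.0], [0.0, -0.0, -1.0]]
contact_force: [0.3, 0.3, 0.9]
grip_width: 0.0006
grasp_force: 0.2
```

>>> servo_tool --plan '[{"dx":0,"dy":0,"dz":2,"wx":0,"wy":0,"wz":0,"hand":255},{"dx":0,"dy":0,"dz":2,"wx":0,"wy":0,"wz":0,"hand":255}]'

```text
t: 21.05
tool_pos: [0.5857, 0.0123, 0.0841]
tcp_rot: [[-0.976, 0.216, -0.0], [0.216, 0.976, -0.0], [0.0, -0.0, -1.0]]
contact_force: [-1.1, 0.4, 1.1]
grip_width: 0.0007
grasp_force: 0.1
```

>>> servo_tool --plan '[{"dx":0,"dy":0,"dz":2,"wx":0,"wy":0,"wz":0,"hand":255},{"dx":0,"dy":0,"dz":2,"wx":0,"wy":0,"wz":0,"hand":255}]'

```text
t: 21.22
tool_pos: [0.5857, 0.0123, 0.0821]
tcp_rot: [[-0.976, 0.216, -0.0], [0.216, 0.976, -0.0], [0.0, -0.0, -1.0]]
contact_force: [-0.7, -0.4, -0.4]
grip_width: 0.0004
grasp_force: 0.1
```

>>> servo_tool --plan '[{"dx":0,"dy":0,"dz":2,"wx":0,"wy":0,"wz":0,"hand":255},{"dx":0,"dy":0,"dz":4,"wx":0,"wy":0,"wz":0,"hand":255},{"dx":0,"dy":0,"dz":4,"wx":0,"wy":0,"wz":0,"hand":255}]'

```text
t: 21.47
tool_pos: [0.5857, 0.0123, 0.078]
tcp_rot: [[-0.976, 0.216, -0.0], [0.216, 0.976, -0.0], [0.0, -0.0, -1.0]]
contact_force: [0.3, 0.4, 0.6]
grip_width: 0.0007
grasp_force: 0.1
```

>>> servo_tool --plan '[{"dx":0,"dy":0,"dz":1.5,"wx":0,"wy":0,"wz":0,"hand":255},{"dx":0,"dy":0,"dz":3,"wx":0,"wy":0,"wz":0,"hand":255},{"dx":0,"dy":0,"dz":3,"wx":0,"wy":0,"wz":0,"hand":255}]'

```text
t: 21.72
tool_pos: [0.5857, 0.0123, 0.0751]
tcp_rot: [[-0.976, 0.216, -0.0], [0.216, 0.976, -0.0], [0.0, -0.0, -1.0]]
contact_force: [-0.1, -0.4, 0.5]
grip_width: 0.0005
grasp_force: 0.0
```

>>> servo_tool --plan '[{"dx":0,"dy":0,"dz":2,"wx":0,"wy":0,"wz":0,"hand":255},{"dx":0,"dy":0,"dz":2,"wx":0,"wy":0,"wz":0,"hand":255}]'

```text
t: 21.88
tool_pos: [0.5857, 0.0123, 0.0732]
tcp_rot: [[-0.976, 0.216, -0.0], [0.216, 0.976, -0.0], [0.0, -0.0, -1.0]]
contact_force: [-0.1, -0.1, 0.4]
grip_width: 0.0005
grasp_force: 0.1
```

>>> servo_tool --plan '[{"dx":0,"dy":0,"dz":2,"wx":0,"wy":0,"wz":0,"hand":255},{"dx":0,"dy":0,"dz":2,"wx":0,"wy":0,"wz":0,"hand":255}]'

```text
t: 22.05
tool_pos: [0.5857, 0.0123, 0.0712]
tcp_rot: [[-0.976, 0.216, -0.0], [0.216, 0.976, -0.0], [0.0, -0.0, -1.0]]
contact_force: [0.1, 0.2, -0.0]
grip_width: 0.0003
grasp_force: 0.0
```

>>> servo_tool --plan '[{"dx":0,"dy":0,"dz":2,"wx":0,"wy":0,"wz":0,"hand":255},{"dx":0,"dy":0,"dz":2,"wx":0,"wy":0,"wz":0,"hand":255}]'

```text
t: 22.22
tool_pos: [0.5857, 0.0123, 0.0691]
tcp_rot: [[-0.976, 0.216, -0.0], [0.216, 0.976, -0.0], [0.0, -0.0, -1.0]]
contact_force: [0.9, 0.1, 0.3]
grip_width: 0.0002
grasp_force: 0.0
```

>>> servo_tool --plan '[{"dx":0,"dy":0,"dz":1.5,"wx":0,"wy":0,"wz":0,"hand":255},{"dx":0,"dy":0,"dz":1.5,"wx":0,"wy":0,"wz":0,"hand":255}]'

```text
t: 22.38
tool_pos: [0.5858, 0.0123, 0.0681]
tcp_rot: [[-0.976, 0.216, -0.0], [0.216, 0.976, -0.0], [-0.0, -0.0, -1.0]]
contact_force: [-1.3, 1.0, 4.5]
grip_width: 0.0007
grasp_force: 1.7
```

>>> servo_tool --plan '[{"dx":0,"dy":0,"dz":1.5,"wx":0,"wy":0,"wz":0,"hand":255},{"dx":0,"dy":0,"dz":1.5,"wx":0,"wy":0,"wz":0,"hand":255}]'

```text
t: 22.55
tool_pos: [0.5859, 0.0123, 0.0674]
tcp_rot: [[-0.976, 0.216, 0.0], [0.216, 0.976, -0.0], [-0.0, -0.0, -1.0]]
contact_force: [-3.0, -0.1, 10.6]
grip_width: 0.0004
grasp_force: 5.5
```

Firm contact at exactly the flat height (0.068), and nothing was felt on the way past 0.3-0.45 rad, so the slot has dropped over the staple. Back off and check.

>>> servo_tool --plan '[{"dx":0,"dy":0,"dz":-10,"wx":0,"wy":0,"wz":0,"hand":255},{"dx":0,"dy":0,"dz":-45,"wx":0,"wy":0,"wz":0,"hand":255},{"dx":0,"dy":0,"dz":-85,"wx":0,"wy":0,"wz":0,"hand":255},{"dx":0,"dy":0,"dz":-125,"wx":0,"wy":0,"wz":0,"hand":255},{"dx":40,"dy":40,"dz":-140,"wx":0,"wy":0,"wz":0,"hand":255},{"dx":60,"dy":80,"dz":-140,"wx":0,"wy":0,"wz":0,"hand":255},{"dx":70,"dy":120,"dz":-140,"wx":0,"wy":0,"wz":0,"hand":255},{"dx":80,"dy":160,"dz":-140,"wx":0,"wy":0,"wz":0,"hand":255},{"dx":90,"dy":195,"dz":-140,"wx":0,"wy":0,"wz":0,"hand":255},{"dx":90,"dy":195,"dz":-140,"wx":0,"wy":0,"wz":0,"hand":255}]'

```text
t: 23.38
tool_pos: [0.5393, 0.2274, 0.207]
tcp_rot: [[-0.977, 0.213, 0.001], [0.213, 0.977, 0.003], [-0.0, 0.003, -1.0]]
contact_force: [0.1, 0.1, 0.6]
grip_width: 0.0004
grasp_force: 0.0
```

```bash
python3 - <<'E'
from fit import *
st=ctrl.sense(); print(st["t"],chest(st["tool_pos"]),st["contact_force"])
t6=grab("top","pics/top6.png"); s6=grab("side","pics/side7.png")
ys=np.arange(.015,-.0501,-.0025)
def prof(c,g,x,z):
    p=proj(c,W(th,o,[[x,y,z] for y in ys])).astype(np.float32); return cv2.remap(g,p[:,:1],p[:,1:],cv2.INTER_LINEAR)[:,0].astype(int).tolist()
g=t6["pixels"].astype(np.float32).mean(2)
print((ys*1e3).round(1).tolist())
for x in np.arange(-.06,.035,.008): print("top %.3f"%x,prof(t6,g,x,.106))
# side view: scan vertically along the handle end edge
gs=s6["pixels"].astype(np.float32).mean(2)
for h in(0,.1,.2,.3): print(h,proj(s6,W(th,o,hpt(.012,h,.107,-.014))).round(1),proj(s6,W(th,o,hpt(.012,h,.095,.001))).round(1))
p=proj(s6,W(th,o,hpt(.012,0,.107,-.014)))[0].round().astype(int); print(gs[p[1]-12:p[1]+6,p[0]-8:p[0]+9:2].astype(int))
E
```

```text
23.3833 [-0.0894  0.188   0.207 ] [0.0869 0.136  0.6239]
[15.0, 12.5, 10.0, 7.5, 5.0, 2.5, -0.0, -2.5, -5.0, -7.5, -10.0, -12.5, -15.0, -17.5, -20.0, -22.5, -25.0, -27.5, -30.0, -32.5, -35.0, -37.5, -40.0, -42.5, -45.0, -47.5, -50.0]
top -0.060 [147, 148, 152, 151, 152, 154, 161, 168, 168, 167, 167, 167, 168, 168, 169, 166, 152, 138, 136, 144, 149, 152, 156, 157, 154, 153, 151]
top -0.052 [164, 164, 164, 162, 161, 167, 180, 184, 184, 184, 184, 184, 184, 184, 184, 181, 172, 156, 159, 164, 165, 165, 165, 165, 165, 165, 165]
top -0.044 [167, 163, 153, 139, 146, 161, 173, 179, 181, 179, 176, 178, 178, 177, 179, 180, 170, 138, 119, 128, 143, 160, 166, 167, 167, 167, 166]
top -0.036 [165, 162, 152, 138, 139, 164, 183, 184, 169, 132, 98, 97, 110, 147, 173, 180, 169, 149, 132, 125, 136, 153, 164, 165, 165, 165, 165]
top -0.028 [160, 155, 143, 122, 123, 153, 176, 182, 172, 148, 126, 127, 122, 131, 164, 181, 165, 123, 98, 104, 126, 150, 159, 161, 161, 161, 161]
top -0.020 [158, 155, 142, 121, 124, 151, 180, 183, 169, 146, 143, 152, 142, 148, 174, 181, 168, 141, 103, 102, 123, 144, 156, 158, 15
[... 1035 characters left out ...]
190 184 184 186 187 192 187 179 183]
 [187 185 187 185 171 187 181 178 176]
 [182 188 190 188 154 182 185 185 183]
 [189 191 171 187 165 171 176 188 187]
 [193 171 151 181 170 160 174 169 183]
 [170 155 167 172 168 171 174 165 174]
 [136 170 172 170 173 174 174 171 175]
 [153 177 165 171 173 174 174 175 177]
 [172 138 168 175 174 175 175 178 177]
 [139 141 176 174 174 174 177 178 180]
 [137 176 175 173 177 180 181 180 166]
 [176 176 174 173 177 179 178 177 147]
 [174 175 175 178 179 176 179 189 154]
 [176 177 179 181 177 174 172 180 152]
 [177 176 178 182 162 176 195 176 142]
 [179 179 181 182 139 162 205 180 151]
 [180 179 180 181 112 114 164 155 184]
 [181 180 178 175 152  80 110  96 154]]
```

The flat plate covers y +2 to -27 mm, the staple shows at about -12.5 mm inside the slot, and the plate's end is at x of about 22 mm, as it should be lying flat. Handing in.

```bash
python3 -c "
from rig import ctrl; print(ctrl.finish_job())"
```

```text
the job is handed in; nothing more can be done
None
```

The job is handed in: the lid is shut on its seal, the bolt is under the keeper and the handle lies flat over the staple. It took about 23 s and none of the bystanders was touched; the verdict was not shown to me.

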